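# Set up a two-tier kiln shelf

## Robot

A 6-joint arm with a two-finger parallel gripper is mounted at the origin on a cart in front of the work surface, level with it; the furniture and walls round the work are solid. World frame = base frame: x ahead of the robot, y to its left, z up, the work surface at z = 0. Lengths are in mm, angles in rad, forces in N, time in s.
With the tool pointing down it reaches from about 350 to 975 mm from the base axis. Payload 7.1 kg.
Tool frame: the origin (TCP) lies midway between the tips of the shut fingers; the grasp point (between the pads) lies ctrl.grip_point_offset behind it (ctrl.grip_point_offset is the distance from the TCP to the grasp point, in mm); z points along the fingers, y is the line along which they close (so a half turn about z gives the same grasp; the last joint's range is limited). The gripper opens to 88 mm and grips with 3 to 60 N. Pads are 20 mm wide; open, the fingers measure 115 mm over their backs; the gripper's body (75 mm by 178 mm) begins 61 mm behind the grasp point.
Start: joints at [1.207, 0.423, 1.63, -0, 1.089, -0.019], TCP at [211.223, 588.209, 199.775] pointing down, gripper open.
Joint ranges: [-3, 3], [-0.9, 2.11], [0.09, 2.58], [-1.31, 4.45], [0.11, 2.69], [-2.54, 2.54]. Speed limits (rad/s): [2.39, 2.39, 3.01, 3.14, 3.14, 3.14].

## Interface

Orientations are given as a rotation vector (axis times angle).
In Python, from workcell import ctrl gives the robot as it stands.
- The arm moves only by the tool apply_moves, never from a script. Its argument "targets" is a list of rows, each an object of numbers: "tx", "ty", "tz": the shift along the world's x, y, z in m; "spin": the turn about the world's z in degrees. In form: [{"tx": .., "ty": .., "tz": .., "spin": ..}, ...]. A call has exactly 8 rows; each row is the pose to reach, as a shift and turn from the pose commanded when the call began; what a row does not reach only later rows make up. A row lasts 1/10 s, in which the tool goes at most 50 mm and 8.59 degrees, less where a joint would pass 70% of its speed; a pose out of reach is approached as far as the arm can. A call with a gripper value outside its range is refused whole. "gripper" is the closure, from -1 (fully open) to 1 (shut), set as the call begins (left out, the last holds). The fingers move at their own pace and stop on an object; the grip force is fixed at half the most. Time passes only in rows, so rows that repeat a pose let the fingers close, or fill a call up. It gives the time, the measured TCP pose, the force, the opening and the grip force at its end, in the units of the state.
- ctrl.get_obs(): the state, without advancing time (a new reading comes with each control period).
- ctrl.get_image(name): name is "scene" or "top" or "wrist"; returns the picture (384x512x3 uint8, red, green, blue); there is no depth.
- ctrl.get_calibration(name): a dict with "fov_y" (degrees; the focal length in pixels is half the picture's height over the tangent of half this angle, whatever the lens; pixels are square), "cx", "cy" (the principal point, pixels), "rvec" (rotation vector, rad) and "tvec" (3), from world to camera coordinates, as OpenCV has them. Camera axes: x right, y down, z forward; pixel columns grow to the right and rows downward; lengths in mm; the calibration is good to about 2 mm. A picture is of the moment at which its call begins: read the wrist's pose just before it. get_calibration takes no time and is no camera call; for the wrist camera it gives the pose at the moment of the call.
- ctrl.close_job(): hands the job in; it is judged then, once.
Trained networks look in the newest picture that a camera, given by its name, has taken for a name from the list of things; names that differ only in an ending like _2 or _b are one class to them, and where a whole thing is asked for, a point or a joint stands for the part that bears it (a point fixed in the world has none). Each returns a list of dicts, best first, with "score" (0 to 1); they miss things now and then, are a little off and sometimes report something else, mostly with a low value. They report only what shows in the picture. A call takes as long as a camera call. They do not tell look-alikes from the thing itself.
- ctrl.outline_of(name, camera): "pixels" (384x512 bool, what is visible of it) and "box" ([left, top, right, bottom] in pixels, round what is visible of it).
- ctrl.pinpoint(name, camera): "uv" ([column, row] in pixels: a listed point, or the origin of a listed thing).
The state is a dict: "t": time; "qpos": joint angles; "qvel": joint speeds; "joint_torque": joint torques, N m; "ee_pos": TCP position; "orientation": TCP orientation; "ft_force": force on the tool from outside, world axes, zero at the start; "moment": the same for the moment, N m; "width": finger opening in mm; "grasp_force": force on a finger pad.
Only numpy, scipy, OpenCV 4.12 (cv2) and the standard library are available. Lean on these libraries where they do the work, as an engineer would, in place of code of your own. Each camera call takes 0.05 s, during which the arm holds its last target. There are 200 camera calls.

## Task

Load the kiln shelf in two tiers: stand the bisque cat in the middle of the big kiln shelf, and one of the two tall kiln props on either side of it, in line with it along the shelf's length, each 6 cm from the cat centre to centre. Then lay the narrow shelf strip level across the tops of the two props, lengthwise along the big shelf and centred over the cat, and last stand the lidded jar upright on the strip straight above the cat. Leave the rabbit and the short prop where they are, and do not tip the cat or the jar over.

Things in the scene. Friction and masses are not known exactly. Their poses are not given: they have to be found in the camera images.
- kiln_shelf: big kiln shelf, fixed on the table: sandy-brown slab, 130 mm (x) by 220 mm (y) by 15 mm thick. Origin: centre of its underside, z up; its own y axis runs along its length. Its top is 15 mm above its origin.
- cat: white bisque cat figurine with two short pointed ears, 40 x 42 mm, 73 mm tall, about 60 g, upright. Origin: centre of its underside, z up. Its rounded body can be gripped across from above with the fingers' middle 30 mm above its foot; no narrower than 30 mm there. Its yaw is free.
- prop_tall_1: one of two identical tall kiln props: sandy-brown hollow square post 38 x 38 mm with an open 18 mm square hole down its middle, 90 mm tall, about 170 g, standing. Origin: centre of its underside; x and y square to its faces, z up. The two tall props are interchangeable.
- prop_tall_2: the other of the two identical tall kiln props, 38 x 38 mm, 90 mm tall, same make and same axes as prop_tall_1.
- prop_short: short kiln prop, not used: same square section 38 x 38 mm, but 50 mm tall. Origin: centre of its underside, z up. It stays where it is.
- strip: narrow shelf strip: sandy-brown flat plate, 170 mm (x) by 58 mm (y) by 15 mm thick, about 250 g, lying flat on the table, loose. Origin: centre of its underside; its own x axis runs along its length, z up. Can be gripped from above across its 58 mm width at the middle, with the fingertips close to the table.
- jar: white bisque lidded jar with a small knob on the lid (the lid is fixed), 57 mm in diameter, 70 mm tall, about 110 g. Origin: centre of its underside, z up. Round: its yaw is free. Can be gripped across the body with the fingers' middle 28 mm above its foot.
- rabbit: white bisque rabbit figurine with two long upright ears, 36 x 38 mm, 79 mm tall, loose. Origin: centre of its underside, z up. It stays where it is.
Mind the look-alikes: they are no part of the job. Leave any green look-alike of the cat alone.

How it is judged (in metres and radians):
On the way, in this order (a step that is already met when the one before it is completed fails the run):
1. the cat stands in the middle of the kiln shelf with a tall prop on either side (x of cat in the frame of kiln_shelf between -0.015 and 0.015 m and y of cat in the frame of kiln_shelf between -0.015 and 0.015 m and z of cat in the frame of kiln_shelf between 0.01 and 0.02 m and angle between cat's own z axis and vertical below 0.12 rad and ((x of prop_tall_1 in the frame of kiln_shelf between -0.015 and 0.015 m and y of prop_tall_1 in the frame of kiln_shelf between 0.02 and 0.1 m and z of prop_tall_1 in the frame of kiln_shelf between 0.01 and 0.02 m and angle between each of prop_tall_1, prop_tall_2's own z axis and vertical below 0.08 rad and horizontal distance between prop_tall_1 and cat between 0.048 and 0.072 m and x of prop_tall_2 in the frame of kiln_shelf between -0.015 and 0.015 m and y of prop_tall_2 in the frame of kiln_shelf between -0.1 and -0.02 m and z of prop_tall_2 in the frame of kiln_shelf between 0.01 and 0.02 m and horizontal distance between prop_tall_2 and cat between 0.048 and 0.072 m) or (x of prop_tall_1 in the frame of kiln_shelf between -0.015 and 0.015 m and y of prop_tall_1 in the frame of kiln_shelf between -0.1 and -0.02 m and z of prop_tall_1 in the frame of kiln_shelf between 0.01 and 0.02 m and angle between each of prop_tall_1, prop_tall_2's own z axis and vertical below 0.08 rad and horizontal distance between prop_tall_1 and cat between 0.048 and 0.072 m and x of prop_tall_2 in the frame of kiln_shelf between -0.015 and 0.015 m and y of prop_tall_2 in the frame of kiln_shelf between 0.02 and 0.1 m and z of prop_tall_2 in the frame of kiln_shelf between 0.01 and 0.02 m and horizontal distance between prop_tall_2 and cat between 0.048 and 0.072 m))), for 0.2 s.
2. the strip lies level across the two props, over the cat (all of step 1 and z of strip in the frame of kiln_shelf between 0.1 and 0.11 m and angle between strip's own z axis and vertical below 0.05 rad and horizontal distance between strip and cat below 0.018 m and angle between the x axis of strip and the y axis of kiln_shelf, either way round below 0.2 rad), for 0.2 s.
3. the jar stands on the strip above the cat (all of step 2 and z of jar in the frame of kiln_shelf between 0.115 and 0.125 m and angle between jar's own z axis and vertical below 0.1 rad and horizontal distance between jar and cat below 0.018 m), for 0.2 s.
At the end, for the whole second after the job is handed in: Cat upright within 15 mm of the shelf's middle; a tall prop upright on each side, 48 to 72 mm from it, within 15 mm of the shelf's long centre line; strip level on both, centred over the cat within 18 mm and within 0.2 rad of the shelf; jar upright on the strip within 18 mm of the cat; at rest (all of step 3 and linear speed of each of cat, prop_tall_1, prop_tall_2, strip, jar below 0.02 m/s); the robot touches nothing.
It fails at once if The rabbit is moved or tipped (more than 25 mm, or tipped) (distance of rabbit from where it was at the start of the episode above 0.025 m or angle between rabbit's own z axis and vertical above 0.5 rad).
It fails at once if The short prop is moved or tipped (more than 25 mm, or tipped) (distance of prop_short from where it was at the start of the episode above 0.025 m or angle between prop_short's own z axis and vertical above 0.5 rad).
It fails at once if The cat is tipped over (angle between cat's own z axis and vertical above 0.8 rad).
It fails at once if The jar is tipped over (angle between jar's own z axis and vertical above 0.8 rad).
It also fails if it takes over 128 s, if anything falls off the work surface, if the arm or the gripper's body presses on something with over 40 N, if the wrist force passes 120 N, or if a joint passes its speed limit or range.

## Working session

There is one attempt and no reset: what is moved stays moved. The work goes in short steps, Python scripts to look and compute and a tool call to move; the robot and the scene stay as the last step left them, time stands still between calls to the robot, and variables do not carry over. Pictures are saved under pics/ and viewed, at most 14 in all, crops included, and the job is handed in when it is done.

Besides the shell and the picture viewer there is one more tool, called after "Request:" by a JSON object that holds its "fn" and its "kwargs", one argument or row to a line. apply_moves: Moves the arm, as the interface text tells. Its arguments: {"type":"object","properties":{"targets":{"type":"array"},"gripper":{"type":"number"}},"required":["targets"]}

```bash
mkdir -p pics; ls; cat > h.py <<'E'
import numpy as np, cv2
from workcell import ctrl
def cal(n):
    c=ctrl.get_calibration(n); f=192/np.tan(np.radians(c['fov_y'])/2)
    K=np.array([[f,0,c['cx']],[0,f,c['cy']],[0,0,1]]); R=cv2.Rodrigues(np.array(c['rvec'],float))[0]
    return K,R,np.array(c['tvec'],float)
def ray(n,uv,z,c=None):
    K,R,t=c or cal(n); o=-R.T@t; d=R.T@np.linalg.inv(K)@np.array([uv[0],uv[1],1.]); return o+d*(z-o[2])/d[2]
def proj(n,p,c=None):
    K,R,t=c or cal(n); q=K@(R@np.array(p,float)+t); return q[:2]/q[2]
def save(n,f):
    im=ctrl.get_image(n); cv2.imwrite('pics/'+f,im[:,:,::-1]); return im
E
python3 - <<'E'
from h import *
a=save('scene','s0.png');b=save('top','t0.png')
cv2.imwrite('pics/both.png',cv2.resize(np.vstack([a,b])[:,:,::-1],(400,600)))
for n in ['scene','top']:
    K,R,t=cal(n);print(n,K[0,0],-R.T@t)
for n in ['kiln_shelf','cat','prop_tall_1','prop_short','strip','jar','rabbit']:
    for c in ['top','scene']:
        for d in ctrl.pinpoint(n,c): print(n,c,round(d['score'],2),np.round(d['uv']),np.round(ray(c,d['uv'],0)[:2]))
o=ctrl.get_obs();print(o['t'],ctrl.grip_point_offset,o['ee_pos'],o['orientation'])
E
```

```text
pics
scene 363.19394149592796 [ 184.39106406 -580.60696964  860.38787268]
top 472.650063101349 [ 2.20200428e+02 -1.32588363e+00  1.61759089e+03]
kiln_shelf top 0.89 [294. 173.] [ 520. -156.]
cat top 0.67 [245. 216.] [375.  15.]
cat top 0.56 [223. 198.] [437.  91.]
cat scene 0.52 [225. 179.] [435. 104.]
cat scene 0.49 [217. 205.] [374.  21.]
prop_tall_1 top 0.63 [158. 207.] [410. 316.]
prop_tall_1 top 0.61 [133. 178.] [513. 402.]
prop_tall_1 scene 0.67 [195. 137.] [420. 319.]
prop_tall_1 scene 0.64 [206. 110.] [507. 433.]
prop_short top 0.6 [189. 169.] [543. 207.]
prop_short scene 0.75 [237. 143.] [536. 226.]
strip top 0.62 [374. 187.] [ 469. -433.]
strip scene 0.87 [331. 334.] [ 464. -432.]
jar top 0.69 [187. 196.] [446. 214.]
jar scene 0.66 [212. 156.] [438. 210.]
rabbit top 0.52 [162. 166.] [555. 303.]
rabbit scene 0.52 [231. 128.] [550. 307.]
0.8 18.700000000000003 [211.23470188 588.21176558 199.80586977] [5.38908234e-01 3.09499005e+00 6.38039438e-05]
```

View pics/s0.png

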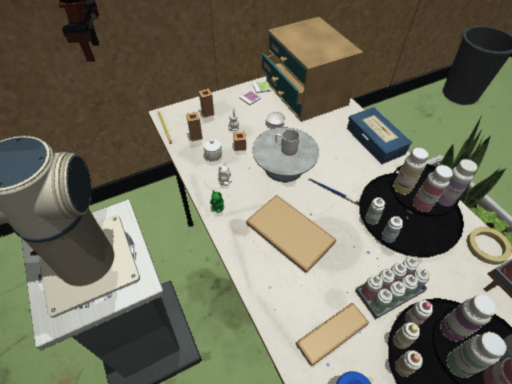

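View pics/t0.png

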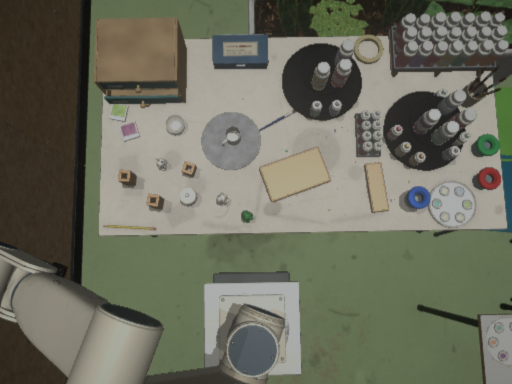

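Scene: white cat at (224,176), green look-alike at (217,202), rabbit with long ears at (234,121), jar at (212,150). Tall props are at (195,127) and (206,103), short prop at (240,141), shelf at (291,232) and strip at (333,334). In the top view the cat is at (223,198) and the green look-alike at (246,216).

Could be taken for the cat: white figure (224,176), green one (217,202), rabbit (234,121). I choose the white one with short ears at (224,176) and will check it in a crop.

```bash
python3 - <<'E'
from h import *
a=cv2.imread('pics/s0.png'); b=cv2.imread('pics/t0.png')
c1=cv2.resize(a[80:220,170:270],(500,600),interpolation=cv2.INTER_CUBIC)
w=save('wrist','w0.png')[:,:,::-1]
cv2.imwrite('pics/crop.png',np.hstack([c1,cv2.resize(cv2.resize(w,(300,225)),(300,600))]))
for n in ['kiln_shelf','strip']:
  for c in ['top','scene']:
    for d in ctrl.outline_of(n,c)[:1]:
        m=d['pixels'].astype(np.uint8); cs=max(cv2.findContours(m,0,cv2.CHAIN_APPROX_NONE)[0],key=cv2.contourArea)
        C=cal(c); P=np.array([ray(c,p[0],15,C)[:2] for p in cs],np.float32)
        print(n,c,round(d['score'],2),cv2.minAreaRect(P))
for n,h in [('prop_tall_1',90),('prop_short',50),('cat',0),('jar',0),('rabbit',0)]:
    for c in ['top','scene']:
      for d in ctrl.outline_of(n,c): print(n,c,round(d['score'],2),d['box'])
K,R,t=cal('wrist');print(K[0,0],-R.T@t,R)
E
```

```text
kiln_shelf top 0.84 ((516.5247802734375, -156.299072265625), (131.80555725097656, 220.7021942138672), 19.053592681884766)
kiln_shelf scene 0.59 ((513.566650390625, -155.71339416503906), (139.3206024169922, 226.0095977783203), 17.919095993041992)
strip scene 0.93 ((464.41546630859375, -434.95733642578125), (172.65377807617188, 59.71011734008789), 6.142133712768555)
prop_tall_1 top 0.53 [118.6, 169.4, 139.4, 186.3]
prop_tall_1 top 0.48 [146.6, 196.5, 167.6, 212.6]
prop_tall_1 scene 0.79 [186.1, 114.0, 200.4, 139.2]
prop_tall_1 scene 0.76 [202.2, 88.2, 215.4, 119.3]
prop_short top 0.62 [183.9, 161.6, 195.6, 173.6]
prop_short scene 0.79 [231.3, 130.2, 246.1, 151.4]
prop_short scene 0.51 [228.7, 112.8, 239.8, 132.8]
cat top 0.49 [215.4, 193.6, 232.6, 204.8]
cat scene 0.74 [211.1, 190.3, 223.0, 213.7]
cat scene 0.63 [218.2, 163.7, 233.6, 186.9]
jar top 0.81 [177.4, 186.9, 198.3, 205.8]
jar scene 0.92 [203.7, 139.9, 221.6, 157.8]
rabbit top 0.57 [158.3, 159.9, 167.2, 166.6]
rabbit scene 0.71 [229.0, 110.7, 242.9, 130.1]
rabbit scene 0.65 [187.4, 112.7, 202.9, 141.5]
307.61460808360255 [136.96764344 614.44019258 383.54573938] [[ 3.38379627e-01  9.41009685e-01  1.94417376e-05]
 [ 9.02253962e-01 -3.24449244e-01  2.84025487e-01]
 [ 2.67277042e-01 -9.60908968e-02 -9.58816730e-01]]
```

View pics/crop.png

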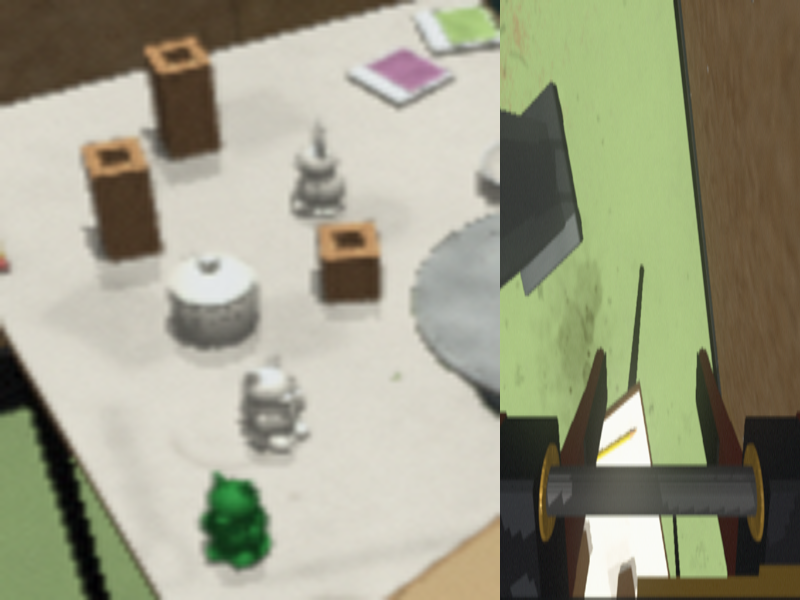

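The crop confirms it: the white figure with two short ears at scene (224,176) is the cat, and the long-eared one at (234,121) is the rabbit. Next I'll move above the group for a wrist view.

Request:
{"fn": "apply_moves", "kwargs": {
  "targets": [
    {"tx": 0.02,"ty": -0.04,"tz": 0.05,"spin": 5},
    {"tx": 0.04,"ty": -0.08,"tz": 0.08,"spin": 10},
    {"tx": 0.06,"ty": -0.12,"tz": 0.11,"spin": 15},
    {"tx": 0.08,"ty": -0.16,"tz": 0.13,"spin": 20},
    {"tx": 0.1,"ty": -0.2,"tz": 0.15,"spin": 20},
    {"tx": 0.12,"ty": -0.24,"tz": 0.16,"spin": 20},
    {"tx": 0.14,"ty": -0.28,"tz": 0.17,"spin": 20},
    {"tx": 0.16,"ty": -0.31,"tz": 0.17,"spin": 20}
  ],
  "gripper": -1
}}

```text
t: 2.35
ee_pos: [371.9, 276.8, 371.6]
orientation: [-0.008, 3.139, 0.003]
ft_force: [0.7, -0.1, 0.2]
width: 87.9
grasp_force: 0.0
```

Request:
{"fn": "apply_moves", "kwargs": {
  "targets": [
    {"tx": 0.0,"ty": 0,"tz": 0},
    {"tx": 0.0,"ty": 0,"tz": 0},
    {"tx": 0.0,"ty": 0,"tz": 0},
    {"tx": 0.0,"ty": 0,"tz": 0},
    {"tx": 0.0,"ty": 0,"tz": 0},
    {"tx": 0.0,"ty": 0,"tz": 0},
    {"tx": 0.0,"ty": 0,"tz": 0},
    {"tx": 0.0,"ty": 0,"tz": 0}
  ]
}}

```text
validation failed for argument at $.ta...
```

```bash
cat > look.py <<'E'
from h import *
import sys
f=sys.argv[1]; names=sys.argv[2].split(',')
o=ctrl.get_obs();C=cal('wrist');save('wrist',f)
print(round(o['t'],2),np.round(o['ee_pos'],1),np.round(o['orientation'],3))
H={'kiln_shelf':0,'strip':0}
TOP={'prop_tall_1':90,'prop_short':50,'kiln_shelf':15,'strip':15}
for n in names:
    for d in ctrl.pinpoint(n,'wrist'): print(n,'pt',round(d['score'],2),np.round(d['uv']),np.round(ray('wrist',d['uv'],0,C)[:2],1))
    for d in ctrl.outline_of(n,'wrist'):
        if d['score']<.4: continue
        m=d['pixels'].astype(np.uint8); cs=max(cv2.findContours(m,0,cv2.CHAIN_APPROX_NONE)[0],key=cv2.contourArea)
        s=''
        if n in('kiln_shelf','strip'):
            P=np.array([ray('wrist',p[0],15,C)[:2] for p in cs],np.float32); s=cv2.minAreaRect(P)
        print(n,'ol',round(d['score'],2),d['box'],s)
E
python3 look.py w1.png cat,prop_tall_1,jar,prop_short,rabbit
```

```text
2.35 [371.9 276.8 371.6] [-8.000e-03  3.139e+00  3.000e-03]
cat pt 0.91 [113. 143.] [369.3  15.9]
cat pt 0.72 [161. 176.] [429.6  97.3]
cat ol 0.97 [91.7, 133.3, 121.9, 157.0] 
cat ol 0.86 [144.8, 165.2, 169.6, 188.7] 
prop_tall_1 pt 0.85 [325. 213.] [503.2 407.4]
prop_tall_1 pt 0.56 [278. 173.] [424.3 314. ]
prop_tall_1 ol 0.94 [266.6, 161.3, 297.3, 197.5] 
prop_tall_1 ol 0.92 [318.4, 206.6, 347.4, 241.8] 
jar pt 0.83 [220. 178.] [433.6 205.8]
jar ol 0.7 [201.9, 165.3, 237.9, 204.1] 
prop_short pt 0.93 [220. 229.] [535.9 203.6]
rabbit ol 0.92 [261.6, 230.6, 278.8, 257.9]
```

View pics/w1.png

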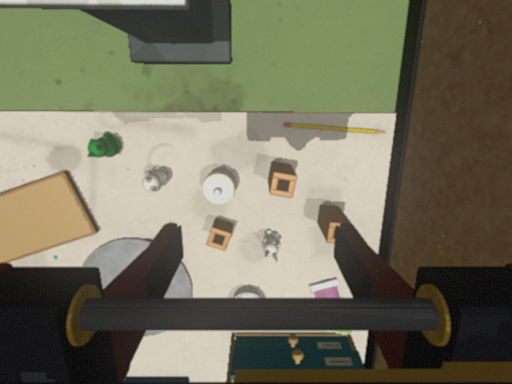

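Request:
{"fn": "apply_moves", "kwargs": {
  "targets": [
    {"tx": 0.0,"ty": -0.04,"tz": -0.03,"spin": 0},
    {"tx": 0.01,"ty": -0.08,"tz": -0.06,"spin": 0},
    {"tx": 0.015,"ty": -0.12,"tz": -0.09,"spin": 0},
    {"tx": 0.02,"ty": -0.15,"tz": -0.12,"spin": 0},
    {"tx": 0.02,"ty": -0.18,"tz": -0.15,"spin": 0},
    {"tx": 0.02,"ty": -0.18,"tz": -0.15,"spin": 0},
    {"tx": 0.02,"ty": -0.18,"tz": -0.15,"spin": 0},
    {"tx": 0.02,"ty": -0.18,"tz": -0.15,"spin": 0}
  ]
}}

```text
t: 3.7
ee_pos: [392.2, 99.3, 220.8]
orientation: [-0.008, 3.14, 0.001]
ft_force: [0.1, -0.6, 0.1]
width: 87.6
grasp_force: 0.0
```

```bash
python3 look.py w2.png cat,jar,kiln_shelf
```

```text
3.7 [392.2  99.3 220.8] [-8.00e-03  3.14e+00  1.00e-03]
cat pt 0.97 [191. 144.] [370.2  11.3]
cat pt 0.73 [256. 190.] [432.9  96.2]
cat ol 0.96 [241.9, 174.9, 273.2, 211.2] 
cat ol 0.65 [172.6, 128.9, 208.9, 165.1] 
jar pt 0.77 [339. 194.] [437.4 210.4]
jar ol 0.94 [317.8, 175.7, 369.6, 226.3] 
kiln_shelf pt 0.64 [ 81. 246.] [ 518.  -157.2]
kiln_shelf pt 0.55 [257. 187.] [428.4  98.4]
kiln_shelf ol 0.76 [0.0, 185.5, 152.7, 279.1] ((510.1398620605469, -152.43931579589844), (128.03427124023438, 223.26626586914062), 18.55744171142578)
```

View pics/w2.png

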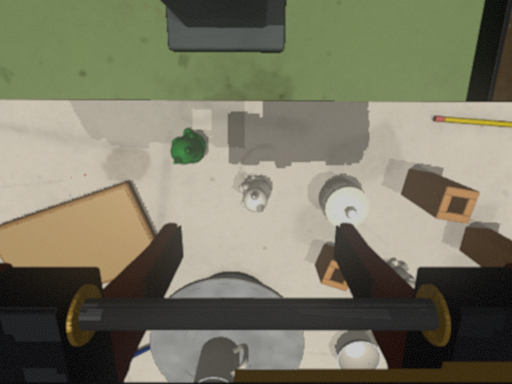

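The cat sits at (257,190), about (433,96) mm. The green one at (187,147) and the jar at (345,203) are clear of the fingers.

Request:
{"fn": "apply_moves", "kwargs": {
  "targets": [
    {"tx": 0.042,"ty": -0.001,"tz": -0.02,"spin": 0},
    {"tx": 0.042,"ty": -0.001,"tz": -0.06,"spin": 0},
    {"tx": 0.042,"ty": -0.001,"tz": -0.1,"spin": 0},
    {"tx": 0.042,"ty": -0.001,"tz": -0.14,"spin": 0},
    {"tx": 0.042,"ty": -0.001,"tz": -0.17,"spin": 0},
    {"tx": 0.042,"ty": -0.001,"tz": -0.19,"spin": 0},
    {"tx": 0.042,"ty": -0.001,"tz": -0.208,"spin": 0},
    {"tx": 0.042,"ty": -0.001,"tz": -0.208,"spin": 0}
  ]
}}

```text
t: 4.85
ee_pos: [431.8, 97.1, 10.0]
orientation: [0.007, -3.138, 0.001]
ft_force: [-0.1, 0.3, 1.0]
width: 88.2
grasp_force: 0.0
```

Request:
{"fn": "apply_moves", "kwargs": {
  "targets": [
    {"tx": 0,"ty": 0,"tz": 0,"spin": 0},
    {"tx": 0,"ty": 0,"tz": 0,"spin": 0},
    {"tx": 0,"ty": 0,"tz": 0,"spin": 0},
    {"tx": 0,"ty": 0,"tz": 0,"spin": 0},
    {"tx": 0,"ty": 0,"tz": 0,"spin": 0},
    {"tx": 0,"ty": 0,"tz": 0,"spin": 0},
    {"tx": 0,"ty": 0,"tz": 0,"spin": 0},
    {"tx": 0,"ty": 0,"tz": 0,"spin": 0}
  ],
  "gripper": 1
}}

```text
t: 5.65
ee_pos: [433.3, 97.2, 11.9]
orientation: [-0.007, 3.141, -0.0]
ft_force: [0.5, -0.6, 1.7]
width: 34.3
grasp_force: 29.8
```

Request:
{"fn": "apply_moves", "kwargs": {
  "targets": [
    {"tx": 0,"ty": 0,"tz": 0.03,"spin": 0},
    {"tx": 0,"ty": 0,"tz": 0.07,"spin": 0},
    {"tx": 0,"ty": -0.01,"tz": 0.11,"spin": 0},
    {"tx": 0.01,"ty": -0.03,"tz": 0.15,"spin": 0},
    {"tx": 0.02,"ty": -0.06,"tz": 0.19,"spin": 0},
    {"tx": 0.03,"ty": -0.09,"tz": 0.22,"spin": 0},
    {"tx": 0.04,"ty": -0.13,"tz": 0.25,"spin": 0},
    {"tx": 0.045,"ty": -0.17,"tz": 0.27,"spin": 0}
  ]
}}

```text
t: 6.45
ee_pos: [479.1, -74.1, 284.0]
orientation: [-0.008, 3.139, -0.001]
ft_force: [0.6, 0.9, -1.5]
width: 34.5
grasp_force: 29.6
```

Request:
{"fn": "apply_moves", "kwargs": {
  "targets": [
    {"tx": 0,"ty": -0.03,"tz": 0,"spin": 0},
    {"tx": 0,"ty": -0.06,"tz": 0,"spin": 0},
    {"tx": 0,"ty": -0.08,"tz": 0,"spin": 0},
    {"tx": 0,"ty": -0.08,"tz": 0,"spin": 0},
    {"tx": 0,"ty": -0.08,"tz": 0,"spin": 0},
    {"tx": 0,"ty": -0.08,"tz": 0,"spin": 0},
    {"tx": 0,"ty": -0.08,"tz": 0,"spin": 0},
    {"tx": 0,"ty": -0.08,"tz": 0,"spin": 0}
  ]
}}

```text
t: 7.25
ee_pos: [478.3, -152.0, 281.8]
orientation: [0.009, -3.142, -0.0]
ft_force: [-0.3, 0.5, -0.2]
width: 34.8
grasp_force: 29.6
```

```bash
python3 look.py w3.png kiln_shelf
```

```text
7.25 [ 478.3 -152.   281.8] [ 0.009 -3.142 -0.   ]
kiln_shelf pt 0.97 [254. 177.] [ 514.3 -158.2]
kiln_shelf ol 0.65 [172.7, 113.7, 335.1, 233.8] ((513.1619262695312, -156.20082092285156), (130.34100341796875, 219.03916931152344), 18.80828857421875)
```

View pics/w3.png

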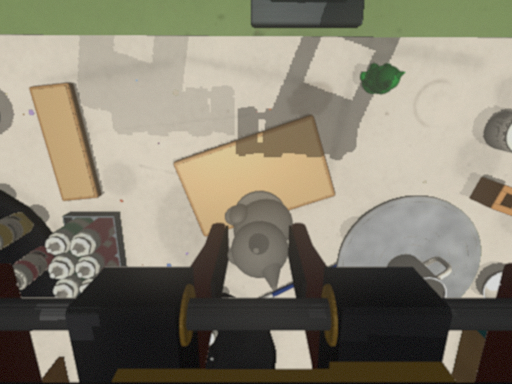

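The shelf is measured at (514,-156), with size 130x219 as it should be and yaw 18.8°. The cat is held upright at (262,235), so I'll place it.

Request:
{"fn": "apply_moves", "kwargs": {
  "targets": [
    {"tx": 0.02,"ty": -0.003,"tz": -0.04,"spin": 0},
    {"tx": 0.036,"ty": -0.003,"tz": -0.08,"spin": 0},
    {"tx": 0.036,"ty": -0.003,"tz": -0.12,"spin": 0},
    {"tx": 0.036,"ty": -0.003,"tz": -0.16,"spin": 0},
    {"tx": 0.036,"ty": -0.003,"tz": -0.19,"spin": 0},
    {"tx": 0.036,"ty": -0.003,"tz": -0.22,"spin": 0},
    {"tx": 0.036,"ty": -0.003,"tz": -0.24,"spin": 0},
    {"tx": 0.036,"ty": -0.003,"tz": -0.247,"spin": 0}
  ]
}}

```text
t: 8.2
ee_pos: [512.9, -155.2, 32.7]
orientation: [0.007, -3.138, -0.002]
ft_force: [-0.3, -0.0, -0.4]
width: 34.5
grasp_force: 29.6
```

Request:
{"fn": "apply_moves", "kwargs": {
  "targets": [
    {"tx": 0,"ty": 0,"tz": -0.003,"spin": 0},
    {"tx": 0,"ty": 0,"tz": -0.006,"spin": 0},
    {"tx": 0,"ty": 0,"tz": -0.007,"spin": 0},
    {"tx": 0,"ty": 0,"tz": -0.007,"spin": 0},
    {"tx": 0,"ty": 0,"tz": -0.007,"spin": 0},
    {"tx": 0,"ty": 0,"tz": -0.007,"spin": 0},
    {"tx": 0,"ty": 0,"tz": -0.007,"spin": 0},
    {"tx": 0,"ty": 0,"tz": -0.007,"spin": 0}
  ]
}}

```text
t: 9.0
ee_pos: [514.3, -155.8, 27.9]
orientation: [-0.007, 3.141, -0.0]
ft_force: [-0.2, 0.1, -0.6]
width: 34.3
grasp_force: 29.6
```

Request:
{"fn": "apply_moves", "kwargs": {
  "targets": [
    {"tx": 0,"ty": 0,"tz": 0,"spin": 0},
    {"tx": 0,"ty": 0,"tz": 0,"spin": 0},
    {"tx": 0,"ty": 0,"tz": 0,"spin": 0},
    {"tx": 0,"ty": 0,"tz": 0,"spin": 0},
    {"tx": 0,"ty": 0,"tz": 0,"spin": 0},
    {"tx": 0,"ty": 0,"tz": 0,"spin": 0},
    {"tx": 0,"ty": 0,"tz": 0.02,"spin": 0},
    {"tx": 0,"ty": 0,"tz": 0.05,"spin": 0}
  ],
  "gripper": -1
}}

```text
t: 9.8
ee_pos: [512.7, -155.3, 76.8]
orientation: [0.007, -3.138, -0.002]
ft_force: [-0.2, -0.5, -0.1]
width: 87.7
grasp_force: 0.0
```

Request:
{"fn": "apply_moves", "kwargs": {
  "targets": [
    {"tx": 0,"ty": 0,"tz": 0.04,"spin": 0},
    {"tx": 0,"ty": 0,"tz": 0.08,"spin": 0},
    {"tx": -0.01,"ty": 0.02,"tz": 0.12,"spin": 0},
    {"tx": -0.03,"ty": 0.05,"tz": 0.15,"spin": 0},
    {"tx": -0.05,"ty": 0.09,"tz": 0.17,"spin": 0},
    {"tx": -0.07,"ty": 0.13,"tz": 0.19,"spin": 0},
    {"tx": -0.09,"ty": 0.17,"tz": 0.21,"spin": 0},
    {"tx": -0.1,"ty": 0.21,"tz": 0.22,"spin": 0}
  ]
}}

```text
t: 10.6
ee_pos: [413.1, 55.4, 299.5]
orientation: [-0.006, 3.139, 0.0]
ft_force: [0.7, -0.1, -0.3]
width: 87.7
grasp_force: 0.0
```

Request:
{"fn": "apply_moves", "kwargs": {
  "targets": [
    {"tx": 0,"ty": 0.04,"tz": 0,"spin": 0},
    {"tx": 0,"ty": 0.08,"tz": 0,"spin": 0},
    {"tx": 0,"ty": 0.12,"tz": 0,"spin": 0},
    {"tx": 0,"ty": 0.16,"tz": 0,"spin": 0},
    {"tx": 0.01,"ty": 0.2,"tz": 0,"spin": 0},
    {"tx": 0.01,"ty": 0.24,"tz": 0,"spin": 0},
    {"tx": 0.01,"ty": 0.27,"tz": 0,"spin": 0},
    {"tx": 0.01,"ty": 0.27,"tz": 0,"spin": 0}
  ]
}}

```text
t: 11.4
ee_pos: [424.0, 327.1, 297.4]
orientation: [0.012, -3.141, -0.001]
ft_force: [-0.4, -0.7, -0.4]
width: 88.0
grasp_force: 0.0
```

```bash
python3 look.py w4.png prop_tall_1,jar,rabbit,prop_short; python3 -c "
import cv2
a=cv2.imread('pics/w4.png');cv2.imwrite('pics/w4b.png',cv2.resize(a[60:330,150:500],(770,594),interpolation=cv2.INTER_CUBIC))"
```

```text
11.4 [424.  327.1 297.4] [ 1.200e-02 -3.141e+00 -1.000e-03]
prop_tall_1 pt 0.83 [308. 204.] [510.4 410.3]
prop_tall_1 pt 0.79 [250. 151.] [423.  315.1]
prop_tall_1 ol 0.82 [235.8, 138.5, 265.9, 177.3] 
prop_tall_1 ol 0.73 [296.4, 189.6, 332.9, 236.2] 
prop_tall_1 ol 0.65 [231.6, 219.7, 252.2, 253.0] 
jar pt 0.6 [182. 161.] [438.4 206.8]
jar ol 0.61 [157.3, 144.1, 201.2, 188.8] 
rabbit pt 0.55 [243. 229.] [555.3 301.8]
rabbit pt 0.38 [310. 200.] [501.9 413. ]
rabbit ol 0.93 [231.8, 219.3, 252.3, 257.6] 
prop_short pt 0.92 [182. 216.] [532.5 201. ]
prop_short ol 0.63 [165.7, 205.0, 201.7, 243.8]
```

View pics/w4b.png

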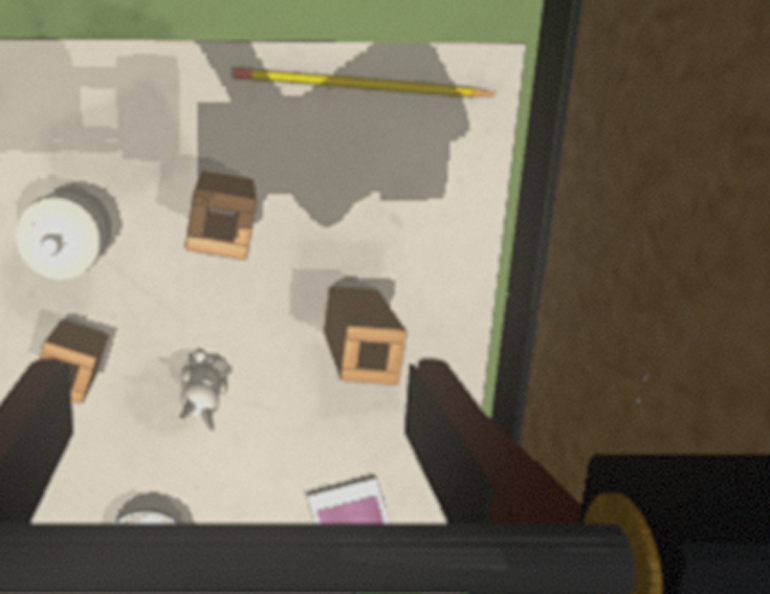

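Crop: prop A's top face is at crop (220,224) and B's at (373,354). The rabbit is at (204,385), short prop at (75,360), jar at (58,237). Computing the top-face corners.

```bash
python3 - <<'E'
from h import *
C=cal('wrist')
for nm,cs in [('A',[(187,247),(245,258),(254,200),(196,190)]),('B',[(343,380),(400,383),(405,328),(342,325)])]:
    P=np.array([ray('wrist',(150+u/2.2,60+v/2.2),90,C)[:2] for u,v in cs],np.float32)
    e=np.roll(P,-1,0)-P
    print(nm,P.mean(0),np.round(np.linalg.norm(e,axis=1)),np.round(np.degrees(np.arctan2(e[:,1],e[:,0]))))
E
```

```text
A [422.61478 313.12195] [35. 35. 34. 34.] [  79.  172. -100.  -10.]
B [504.54614 407.27554] [36. 37. 39. 37.] [ 87. 179. -93.   4.]
```

Request:
{"fn": "apply_moves", "kwargs": {
  "targets": [
    {"tx": -0.001,"ty": -0.009,"tz": -0.03,"spin": -5},
    {"tx": -0.001,"ty": -0.009,"tz": -0.07,"spin": -10},
    {"tx": -0.001,"ty": -0.009,"tz": -0.11,"spin": -10},
    {"tx": -0.001,"ty": -0.009,"tz": -0.15,"spin": -10},
    {"tx": -0.001,"ty": -0.009,"tz": -0.19,"spin": -10},
    {"tx": -0.001,"ty": -0.009,"tz": -0.22,"spin": -10},
    {"tx": -0.001,"ty": -0.009,"tz": -0.25,"spin": -10},
    {"tx": -0.001,"ty": -0.009,"tz": -0.267,"spin": -10}
  ]
}}

```text
t: 12.65
ee_pos: [422.5, 314.1, 28.7]
orientation: [-0.268, -3.128, 0.003]
ft_force: [-0.9, 0.2, 0.3]
width: 87.7
grasp_force: 0.0
```

Request:
{"fn": "apply_moves", "kwargs": {
  "targets": [
    {"tx": 0,"ty": 0,"tz": 0,"spin": 0},
    {"tx": 0,"ty": 0,"tz": 0,"spin": 0},
    {"tx": 0,"ty": 0,"tz": 0,"spin": 0},
    {"tx": 0,"ty": 0,"tz": 0,"spin": 0},
    {"tx": 0,"ty": 0,"tz": 0,"spin": 0},
    {"tx": 0,"ty": 0,"tz": 0,"spin": 0},
    {"tx": 0,"ty": 0,"tz": 0,"spin": 0},
    {"tx": 0,"ty": 0,"tz": 0,"spin": 0}
  ],
  "gripper": 1
}}

```text
t: 13.45
ee_pos: [423.5, 315.4, 31.2]
orientation: [0.267, 3.13, 0.001]
ft_force: [-1.3, 0.4, 4.5]
width: 38.0
grasp_force: 30.0
```

Request:
{"fn": "apply_moves", "kwargs": {
  "targets": [
    {"tx": 0,"ty": 0,"tz": 0.04,"spin": 0},
    {"tx": 0,"ty": 0,"tz": 0.08,"spin": 0},
    {"tx": 0,"ty": 0,"tz": 0.12,"spin": 0},
    {"tx": 0,"ty": -0.02,"tz": 0.16,"spin": 0},
    {"tx": 0.02,"ty": -0.05,"tz": 0.19,"spin": -5},
    {"tx": 0.03,"ty": -0.08,"tz": 0.22,"spin": -10},
    {"tx": 0.04,"ty": -0.12,"tz": 0.23,"spin": -15},
    {"tx": 0.05,"ty": -0.16,"tz": 0.23,"spin": -20}
  ]
}}

```text
t: 14.25
ee_pos: [474.3, 154.2, 262.7]
orientation: [0.81, 3.032, 0.003]
ft_force: [1.1, -0.4, -1.3]
width: 38.0
grasp_force: 30.0
```

Request:
{"fn": "apply_moves", "kwargs": {
  "targets": [
    {"tx": 0.005,"ty": -0.045,"tz": 0,"spin": -6},
    {"tx": 0.01,"ty": -0.09,"tz": 0,"spin": -12},
    {"tx": 0.015,"ty": -0.135,"tz": 0,"spin": -18},
    {"tx": 0.02,"ty": -0.18,"tz": 0,"spin": -24},
    {"tx": 0.03,"ty": -0.22,"tz": 0,"spin": -30},
    {"tx": 0.04,"ty": -0.26,"tz": 0,"spin": -36},
    {"tx": 0.05,"ty": -0.3,"tz": 0,"spin": -41.5},
    {"tx": 0.05,"ty": -0.335,"tz": 0,"spin": -41.5}
  ]
}}

```text
t: 15.05
ee_pos: [523.6, -181.9, 260.3]
orientation: [-1.834, -2.55, 0.0]
ft_force: [0.5, -0.0, -0.5]
width: 38.2
grasp_force: 30.0
```

Request:
{"fn": "apply_moves", "kwargs": {
  "targets": [
    {"tx": 0,"ty": 0,"tz": 0,"spin": 0},
    {"tx": 0,"ty": 0,"tz": 0,"spin": 0},
    {"tx": 0,"ty": 0,"tz": 0,"spin": 0},
    {"tx": 0,"ty": 0,"tz": 0,"spin": 0},
    {"tx": 0,"ty": 0,"tz": 0,"spin": 0},
    {"tx": 0,"ty": 0,"tz": 0,"spin": 0},
    {"tx": 0,"ty": 0,"tz": 0,"spin": 0},
    {"tx": 0,"ty": 0,"tz": 0,"spin": 0}
  ]
}}

```text
t: 15.85
ee_pos: [523.3, -179.6, 260.8]
orientation: [1.83, 2.554, -0.0]
ft_force: [-0.3, 0.2, -1.9]
width: 37.9
grasp_force: 30.0
```

```bash
python3 look.py w5.png cat,kiln_shelf; python3 -c "
from h import *
for c in ['wrist','top','scene']:
  if c!='wrist': ctrl.get_image(c)
  for d in ctrl.pinpoint('cat',c): print(c,d['score'],d['uv'],ray(c,d['uv'],15)[:2])
"
```

```text
15.85 [ 523.3 -179.6  260.8] [ 1.83   2.554 -0.   ]
cat pt 0.95 [258. 140.] [ 515.5 -158.7]
cat ol 0.56 [244.4, 125.3, 272.8, 158.0] 
kiln_shelf pt 0.65 [259. 139.] [ 515.8 -157.1]
kiln_shelf ol 0.8 [210.8, 54.0, 308.4, 211.1] ((515.3511962890625, -155.07797241210938), (129.9697265625, 215.29957580566406), 18.74638557434082)
wrist 0.95 [258.3, 140.3] [ 514.83894512 -157.16914026]
top 0.4 [246.0, 212.9] [383.1907753   12.10025915]
scene 0.79 [285.8, 228.8] [ 506.88432827 -146.61954591]
scene 0.68 [216.7, 203.0] [372.31100521  18.60812512]
```

View pics/w5.png

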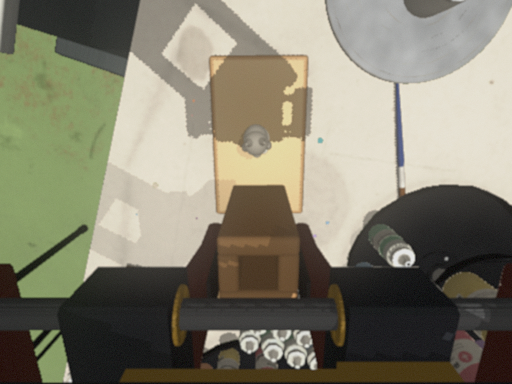

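Wrist view: cat upright at (257,140), about (515,-157), on the shelf's centre. The held prop is aligned with the shelf, so I'll place it on the far side.

Request:
{"fn": "apply_moves", "kwargs": {
  "targets": [
    {"tx": 0.011,"ty": -0.034,"tz": 0,"spin": 0},
    {"tx": 0.011,"ty": -0.034,"tz": -0.03,"spin": 0},
    {"tx": 0.011,"ty": -0.034,"tz": -0.07,"spin": 0},
    {"tx": 0.011,"ty": -0.034,"tz": -0.11,"spin": 0},
    {"tx": 0.011,"ty": -0.034,"tz": -0.14,"spin": 0},
    {"tx": 0.011,"ty": -0.034,"tz": -0.17,"spin": 0},
    {"tx": 0.011,"ty": -0.034,"tz": -0.19,"spin": 0},
    {"tx": 0.011,"ty": -0.034,"tz": -0.205,"spin": 0}
  ]
}}

```text
t: 17.15
ee_pos: [533.7, -213.6, 54.2]
orientation: [-1.829, -2.552, 0.001]
ft_force: [1.0, -0.9, -1.3]
width: 38.2
grasp_force: 30.0
```

Request:
{"fn": "apply_moves", "kwargs": {
  "targets": [
    {"tx": 0,"ty": 0,"tz": -0.003,"spin": 0},
    {"tx": 0,"ty": 0,"tz": -0.006,"spin": 0},
    {"tx": 0,"ty": 0,"tz": -0.009,"spin": 0},
    {"tx": 0,"ty": 0,"tz": -0.009,"spin": 0},
    {"tx": 0,"ty": 0,"tz": -0.009,"spin": 0},
    {"tx": 0,"ty": 0,"tz": -0.009,"spin": 0},
    {"tx": 0,"ty": 0,"tz": -0.009,"spin": 0},
    {"tx": 0,"ty": 0,"tz": -0.009,"spin": 0}
  ]
}}

```text
t: 17.95
ee_pos: [534.3, -213.8, 47.0]
orientation: [1.83, 2.553, 0.0]
ft_force: [-0.0, 0.0, -1.7]
width: 38.0
grasp_force: 30.0
```

Request:
{"fn": "apply_moves", "kwargs": {
  "targets": [
    {"tx": 0,"ty": 0,"tz": 0,"spin": 0},
    {"tx": 0,"ty": 0,"tz": 0,"spin": 0},
    {"tx": 0,"ty": 0,"tz": 0,"spin": 0},
    {"tx": 0,"ty": 0,"tz": 0,"spin": 0},
    {"tx": 0,"ty": 0,"tz": 0,"spin": 0},
    {"tx": 0,"ty": 0,"tz": 0,"spin": 0},
    {"tx": 0,"ty": 0,"tz": 0.02,"spin": 0},
    {"tx": 0,"ty": 0,"tz": 0.05,"spin": 0}
  ],
  "gripper": -1
}}

```text
t: 18.75
ee_pos: [532.7, -213.2, 95.7]
orientation: [-1.828, -2.55, 0.001]
ft_force: [0.5, -0.2, 0.4]
width: 87.8
grasp_force: 0.0
```

Request:
{"fn": "apply_moves", "kwargs": {
  "targets": [
    {"tx": 0,"ty": 0,"tz": 0.04,"spin": 0},
    {"tx": 0,"ty": 0,"tz": 0.08,"spin": 0},
    {"tx": 0,"ty": 0.02,"tz": 0.12,"spin": 0},
    {"tx": -0.01,"ty": 0.05,"tz": 0.15,"spin": -5},
    {"tx": -0.015,"ty": 0.09,"tz": 0.165,"spin": -10},
    {"tx": -0.02,"ty": 0.13,"tz": 0.165,"spin": -15},
    {"tx": -0.025,"ty": 0.17,"tz": 0.165,"spin": -20},
    {"tx": -0.03,"ty": 0.21,"tz": 0.165,"spin": -20}
  ]
}}

```text
t: 19.55
ee_pos: [503.8, -2.4, 262.2]
orientation: [2.248, 2.193, 0.001]
ft_force: [0.6, 0.9, -0.1]
width: 88.1
grasp_force: 0.0
```

Request:
{"fn": "apply_moves", "kwargs": {
  "targets": [
    {"tx": 0,"ty": 0.045,"tz": 0,"spin": 0},
    {"tx": 0,"ty": 0.09,"tz": 0,"spin": 0},
    {"tx": 0,"ty": 0.135,"tz": 0,"spin": 0},
    {"tx": 0,"ty": 0.18,"tz": 0,"spin": 0},
    {"tx": 0,"ty": 0.225,"tz": 0,"spin": 0},
    {"tx": 0,"ty": 0.27,"tz": 0,"spin": 0},
    {"tx": 0,"ty": 0.315,"tz": 0,"spin": 0},
    {"tx": 0,"ty": 0.36,"tz": 0,"spin": 0}
  ]
}}

```text
t: 20.35
ee_pos: [503.8, 358.1, 261.8]
orientation: [2.245, 2.197, 0.0]
ft_force: [0.7, 0.5, 1.0]
width: 87.9
grasp_force: 0.0
```

Request:
{"fn": "apply_moves", "kwargs": {
  "targets": [
    {"tx": 0,"ty": 0.03,"tz": 0,"spin": 0},
    {"tx": 0,"ty": 0.03,"tz": 0,"spin": 0},
    {"tx": 0,"ty": 0.03,"tz": 0,"spin": 0},
    {"tx": 0,"ty": 0.03,"tz": 0,"spin": 0},
    {"tx": 0,"ty": 0.03,"tz": 0,"spin": 0},
    {"tx": 0,"ty": 0.03,"tz": 0,"spin": 0},
    {"tx": 0,"ty": 0.03,"tz": 0,"spin": 0},
    {"tx": 0,"ty": 0.03,"tz": 0,"spin": 0}
  ]
}}

```text
t: 21.15
ee_pos: [504.4, 385.8, 261.9]
orientation: [2.246, 2.196, 0.0]
ft_force: [-0.0, -0.3, 0.5]
width: 87.9
grasp_force: 0.0
```

```bash
python3 look.py w6.png prop_tall_1; python3 -c "
import cv2
a=cv2.imread('pics/w6.png');cv2.imwrite('pics/w6b.png',cv2.resize(a[70:220,160:360],(800,600),interpolation=cv2.INTER_CUBIC))"
```

```text
21.15 [504.4 385.8 261.9] [2.246 2.196 0.   ]
prop_tall_1 pt 0.86 [257. 137.] [501.9 412.3]
prop_tall_1 ol 0.68 [241.4, 122.2, 276.5, 164.2]
```

View pics/w6b.png

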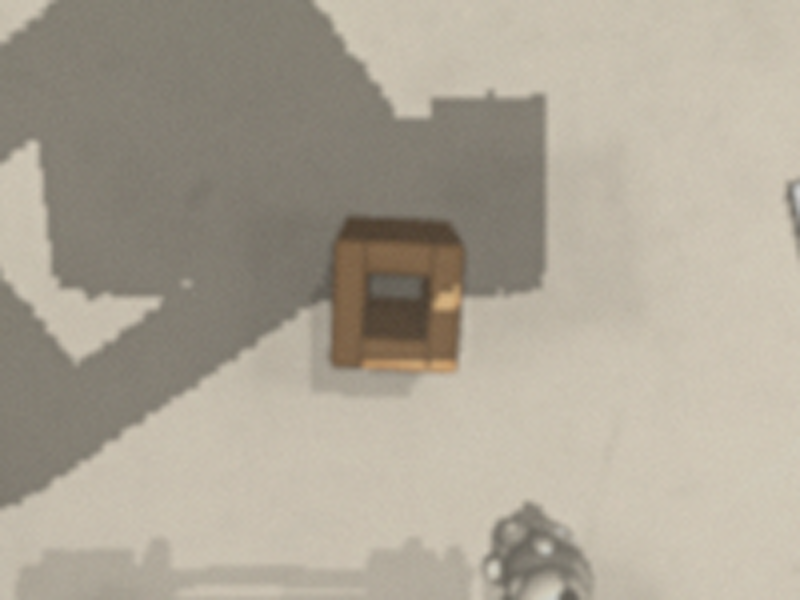

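```bash
python3 - <<'E'
from h import *
C=cal('wrist')
P=np.array([ray('wrist',(160+u/4,70+v/4),90,C)[:2] for u,v in [(335,240),(465,243),(458,372),(331,366)]])
e=np.roll(P,-1,0)-P
print(P.mean(0),np.linalg.norm(e,axis=1),np.degrees(np.arctan2(e[:,1],e[:,0])))
E
```

```text
[505.3552697 412.0519464] [37.03756235 37.35910816 37.29691078 36.42618199] [ -2.58897886 -93.48046104 175.9701614   86.10724396]
```

Request:
{"fn": "apply_moves", "kwargs": {
  "targets": [
    {"tx": 0,"ty": 0.026,"tz": -0.01,"spin": -2},
    {"tx": 0,"ty": 0.026,"tz": -0.05,"spin": -2},
    {"tx": 0,"ty": 0.026,"tz": -0.09,"spin": -2},
    {"tx": 0,"ty": 0.026,"tz": -0.13,"spin": -2},
    {"tx": 0,"ty": 0.026,"tz": -0.17,"spin": -2},
    {"tx": 0,"ty": 0.026,"tz": -0.2,"spin": -2},
    {"tx": 0,"ty": 0.026,"tz": -0.22,"spin": -2},
    {"tx": 0,"ty": 0.026,"tz": -0.231,"spin": -2}
  ]
}}

```text
t: 22.1
ee_pos: [503.2, 411.5, 28.5]
orientation: [-2.283, -2.157, 0.005]
ft_force: [0.2, 0.3, -0.2]
width: 87.7
grasp_force: 0.0
```

Request:
{"fn": "apply_moves", "kwargs": {
  "targets": [
    {"tx": 0,"ty": 0,"tz": 0,"spin": 0},
    {"tx": 0,"ty": 0,"tz": 0,"spin": 0},
    {"tx": 0,"ty": 0,"tz": 0,"spin": 0},
    {"tx": 0,"ty": 0,"tz": 0,"spin": 0},
    {"tx": 0,"ty": 0,"tz": 0,"spin": 0},
    {"tx": 0,"ty": 0,"tz": 0,"spin": 0},
    {"tx": 0,"ty": 0,"tz": 0,"spin": 0},
    {"tx": 0,"ty": 0,"tz": 0,"spin": 0}
  ],
  "gripper": 1
}}

```text
t: 22.9
ee_pos: [504.5, 412.3, 31.2]
orientation: [2.284, 2.157, 0.001]
ft_force: [0.1, -1.3, 3.0]
width: 37.8
grasp_force: 29.9
```

Request:
{"fn": "apply_moves", "kwargs": {
  "targets": [
    {"tx": 0,"ty": 0,"tz": 0.04,"spin": 0},
    {"tx": 0,"ty": 0,"tz": 0.08,"spin": 0},
    {"tx": 0,"ty": 0,"tz": 0.12,"spin": 0},
    {"tx": 0,"ty": -0.02,"tz": 0.16,"spin": 0},
    {"tx": 0,"ty": -0.05,"tz": 0.19,"spin": 4},
    {"tx": 0,"ty": -0.09,"tz": 0.2,"spin": 8},
    {"tx": 0,"ty": -0.13,"tz": 0.2,"spin": 12},
    {"tx": 0,"ty": -0.17,"tz": 0.2,"spin": 16}
  ]
}}

```text
t: 23.7
ee_pos: [503.8, 240.9, 231.1]
orientation: [1.957, 2.457, 0.001]
ft_force: [-0.3, -0.5, -1.2]
width: 37.5
grasp_force: 29.9
```

Request:
{"fn": "apply_moves", "kwargs": {
  "targets": [
    {"tx": 0,"ty": -0.045,"tz": 0,"spin": 3},
    {"tx": 0,"ty": -0.09,"tz": 0,"spin": 6},
    {"tx": 0,"ty": -0.135,"tz": 0,"spin": 6},
    {"tx": 0,"ty": -0.18,"tz": 0,"spin": 6},
    {"tx": -0.005,"ty": -0.225,"tz": 0,"spin": 6},
    {"tx": -0.009,"ty": -0.27,"tz": 0,"spin": 6},
    {"tx": -0.009,"ty": -0.31,"tz": 0,"spin": 6},
    {"tx": -0.009,"ty": -0.343,"tz": 0,"spin": 6}
  ]
}}

```text
t: 24.5
ee_pos: [494.5, -102.8, 230.6]
orientation: [-1.831, -2.552, 0.0]
ft_force: [0.8, -0.1, -1.8]
width: 37.9
grasp_force: 29.9
```

Request:
{"fn": "apply_moves", "kwargs": {
  "targets": [
    {"tx": 0,"ty": 0,"tz": 0,"spin": 0},
    {"tx": 0,"ty": 0,"tz": 0,"spin": 0},
    {"tx": 0,"ty": 0,"tz": -0.02,"spin": 0},
    {"tx": 0,"ty": 0,"tz": -0.04,"spin": 0},
    {"tx": 0,"ty": 0,"tz": -0.05,"spin": 0},
    {"tx": 0,"ty": 0,"tz": -0.05,"spin": 0},
    {"tx": 0,"ty": 0,"tz": -0.05,"spin": 0},
    {"tx": 0,"ty": 0,"tz": -0.05,"spin": 0}
  ]
}}

```text
t: 25.3
ee_pos: [495.9, -100.6, 181.6]
orientation: [1.829, 2.553, 0.001]
ft_force: [1.2, 0.5, -2.2]
width: 37.9
grasp_force: 29.9
```

Now down: command z 181, target 47.

Request:
{"fn": "apply_moves", "kwargs": {
  "targets": [
    {"tx": 0,"ty": 0,"tz": -0.03,"spin": 0},
    {"tx": 0,"ty": 0,"tz": -0.06,"spin": 0},
    {"tx": 0,"ty": 0,"tz": -0.085,"spin": 0},
    {"tx": 0,"ty": 0,"tz": -0.105,"spin": 0},
    {"tx": 0,"ty": 0,"tz": -0.12,"spin": 0},
    {"tx": 0,"ty": 0,"tz": -0.13,"spin": 0},
    {"tx": 0,"ty": 0,"tz": -0.134,"spin": 0},
    {"tx": 0,"ty": 0,"tz": -0.134,"spin": 0}
  ]
}}

```text
t: 26.1
ee_pos: [495.5, -100.8, 46.9]
orientation: [1.83, 2.553, 0.0]
ft_force: [-0.2, 0.3, -1.2]
width: 38.1
grasp_force: 29.9
```

Request:
{"fn": "apply_moves", "kwargs": {
  "targets": [
    {"tx": 0,"ty": 0,"tz": 0,"spin": 0},
    {"tx": 0,"ty": 0,"tz": 0,"spin": 0},
    {"tx": 0,"ty": 0,"tz": 0,"spin": 0},
    {"tx": 0,"ty": 0,"tz": 0,"spin": 0},
    {"tx": 0,"ty": 0,"tz": 0,"spin": 0},
    {"tx": 0,"ty": 0,"tz": 0,"spin": 0},
    {"tx": 0,"ty": 0,"tz": 0,"spin": 0},
    {"tx": 0,"ty": 0,"tz": 0,"spin": 0}
  ]
}}

```text
t: 26.9
ee_pos: [495.2, -100.8, 46.7]
orientation: [-1.83, -2.554, 0.0]
ft_force: [0.1, 0.1, -1.6]
width: 38.2
grasp_force: 29.9
```

Request:
{"fn": "apply_moves", "kwargs": {
  "targets": [
    {"tx": 0,"ty": 0,"tz": 0,"spin": 0},
    {"tx": 0,"ty": 0,"tz": 0,"spin": 0},
    {"tx": 0,"ty": 0,"tz": 0,"spin": 0},
    {"tx": 0,"ty": 0,"tz": 0,"spin": 0},
    {"tx": 0,"ty": 0,"tz": 0,"spin": 0},
    {"tx": 0,"ty": 0,"tz": 0,"spin": 0},
    {"tx": 0,"ty": 0,"tz": 0.03,"spin": 0},
    {"tx": 0,"ty": 0,"tz": 0.07,"spin": 0}
  ],
  "gripper": -1
}}

```text
t: 27.7
ee_pos: [493.5, -100.4, 115.9]
orientation: [-1.828, -2.55, 0.003]
ft_force: [0.6, -0.1, -0.0]
width: 87.5
grasp_force: 0.0
```

Request:
{"fn": "apply_moves", "kwargs": {
  "targets": [
    {"tx": 0,"ty": 0,"tz": 0.04,"spin": 0},
    {"tx": 0,"ty": 0,"tz": 0.08,"spin": 0},
    {"tx": 0,"ty": 0,"tz": 0.12,"spin": 0},
    {"tx": 0.01,"ty": -0.03,"tz": 0.16,"spin": 0},
    {"tx": 0.02,"ty": -0.06,"tz": 0.18,"spin": 0},
    {"tx": 0.03,"ty": -0.08,"tz": 0.18,"spin": 0},
    {"tx": 0.03,"ty": -0.08,"tz": 0.18,"spin": 0},
    {"tx": 0.03,"ty": -0.08,"tz": 0.18,"spin": 0}
  ]
}}

```text
t: 28.5
ee_pos: [524.5, -180.5, 296.1]
orientation: [-1.83, -2.551, 0.0]
ft_force: [-0.1, 0.3, -0.3]
width: 87.5
grasp_force: 0.0
```

```bash
python3 look.py w7.png prop_tall_1,cat,kiln_shelf; python3 -c "
from h import *
for z in (15,):
  for d in ctrl.pinpoint('prop_tall_1','wrist')+ctrl.pinpoint('cat','wrist'): print(d['score'],ray('wrist',d['uv'],15)[:2])"
```

```text
28.5 [ 524.5 -180.5  296.1] [-1.83  -2.551  0.   ]
prop_tall_1 pt 0.91 [256.  97.] [ 493.8 -104.5]
prop_tall_1 pt 0.89 [256. 174.] [ 532.1 -215.9]
prop_tall_1 ol 0.86 [239.2, 75.8, 276.4, 112.8] 
prop_tall_1 ol 0.79 [242.3, 162.7, 272.4, 204.3] 
cat pt 0.78 [257. 134.] [ 513.1 -154.6]
cat ol 0.61 [243.0, 121.0, 273.3, 149.9] 
kiln_shelf pt 0.64 [256. 136.] [ 511.3 -158. ]
kiln_shelf ol 0.96 [212.3, 55.5, 303.0, 206.1] ((515.2669677734375, -155.2625732421875), (128.50814819335938, 219.7540740966797), 18.980039596557617)
kiln_shelf ol 0.66 [239.6, 77.8, 274.9, 111.6] ((493.5150451660156, -99.36776733398438), (47.69561004638672, 45.360355377197266), 18.664569854736328)
0.91 [ 494.9078908  -104.68343845]
0.89 [ 532.15586872 -212.750731  ]
0.78 [ 513.67680369 -153.33755265]
```

View pics/w7.png

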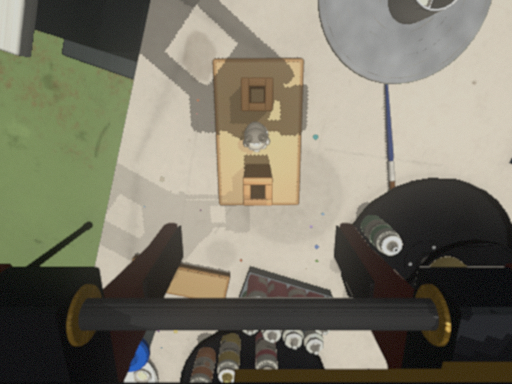

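Props stand at (257,95) and (258,188), the cat at (257,136), all in line on the shelf. On to the strip.

Request:
{"fn": "apply_moves", "kwargs": {
  "targets": [
    {"tx": -0.01,"ty": -0.03,"tz": 0,"spin": -8},
    {"tx": -0.02,"ty": -0.06,"tz": 0,"spin": -16},
    {"tx": -0.03,"ty": -0.09,"tz": 0,"spin": -24},
    {"tx": -0.04,"ty": -0.12,"tz": 0,"spin": -32},
    {"tx": -0.05,"ty": -0.15,"tz": 0,"spin": -40},
    {"tx": -0.06,"ty": -0.18,"tz": 0,"spin": -48},
    {"tx": -0.07,"ty": -0.21,"tz": 0,"spin": -56},
    {"tx": -0.085,"ty": -0.24,"tz": 0,"spin": -64}
  ]
}}

```text
t: 29.75
ee_pos: [440.1, -421.9, 296.7]
orientation: [2.908, 1.188, 0.0]
ft_force: [0.2, 0.2, -0.5]
width: 88.0
grasp_force: 0.0
```

Request:
{"fn": "apply_moves", "kwargs": {
  "targets": [
    {"tx": 0,"ty": -0.02,"tz": 0,"spin": -8},
    {"tx": 0,"ty": -0.02,"tz": -0.02,"spin": -16},
    {"tx": 0,"ty": -0.02,"tz": -0.037,"spin": -24},
    {"tx": 0,"ty": -0.02,"tz": -0.037,"spin": -32},
    {"tx": 0,"ty": -0.02,"tz": -0.037,"spin": -39},
    {"tx": 0,"ty": -0.02,"tz": -0.037,"spin": -39},
    {"tx": 0,"ty": -0.02,"tz": -0.037,"spin": -39},
    {"tx": 0,"ty": -0.02,"tz": -0.037,"spin": -39}
  ]
}}

```text
t: 30.55
ee_pos: [440.3, -440.8, 259.9]
orientation: [3.137, 0.161, 0.0]
ft_force: [0.5, 0.1, 0.9]
width: 88.2
grasp_force: 0.0
```

```bash
python3 look.py w8.png strip
```

```text
30.55 [ 440.3 -440.8  259.9] [3.137 0.161 0.   ]
strip pt 0.94 [257. 141.] [ 460.5 -436.8]
strip ol 0.57 [235.3, 71.7, 279.2, 198.2] ((466.4633483886719, -436.8837585449219), (168.3422393798828, 57.28919219970703), 5.9550371170043945)
```

View pics/w8.png

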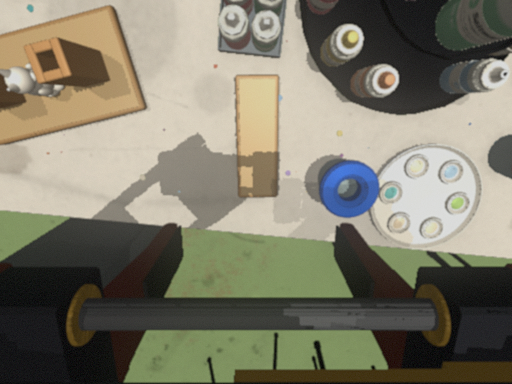

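Strip at (257,136): (466,-437) mm, yaw 6°, 168x57 as expected. The blue tape is well clear.

Request:
{"fn": "apply_moves", "kwargs": {
  "targets": [
    {"tx": 0.026,"ty": 0.004,"tz": -0.03,"spin": 0},
    {"tx": 0.026,"ty": 0.004,"tz": -0.075,"spin": 0},
    {"tx": 0.026,"ty": 0.004,"tz": -0.12,"spin": 0},
    {"tx": 0.026,"ty": 0.004,"tz": -0.16,"spin": 0},
    {"tx": 0.026,"ty": 0.004,"tz": -0.195,"spin": 0},
    {"tx": 0.026,"ty": 0.004,"tz": -0.22,"spin": 0},
    {"tx": 0.026,"ty": 0.004,"tz": -0.235,"spin": 0},
    {"tx": 0.026,"ty": 0.004,"tz": -0.245,"spin": 0}
  ]
}}

```text
t: 31.5
ee_pos: [466.1, -436.6, 13.7]
orientation: [-3.137, -0.158, 0.001]
ft_force: [0.9, -0.3, 0.2]
width: 87.7
grasp_force: 0.0
```

Request:
{"fn": "apply_moves", "kwargs": {
  "targets": [
    {"tx": 0,"ty": 0,"tz": -0.004,"spin": 0},
    {"tx": 0,"ty": 0,"tz": -0.008,"spin": 0},
    {"tx": 0,"ty": 0,"tz": -0.011,"spin": 0},
    {"tx": 0,"ty": 0,"tz": -0.011,"spin": 0},
    {"tx": 0,"ty": 0,"tz": -0.011,"spin": 0},
    {"tx": 0,"ty": 0,"tz": -0.011,"spin": 0},
    {"tx": 0,"ty": 0,"tz": -0.011,"spin": 0},
    {"tx": 0,"ty": 0,"tz": -0.011,"spin": 0}
  ]
}}

```text
t: 32.3
ee_pos: [466.3, -436.9, 4.0]
orientation: [3.137, 0.157, 0.0]
ft_force: [-0.2, -0.3, -0.8]
width: 87.6
grasp_force: 0.0
```

Request:
{"fn": "apply_moves", "kwargs": {
  "targets": [
    {"tx": 0,"ty": 0,"tz": 0,"spin": 0},
    {"tx": 0,"ty": 0,"tz": 0,"spin": 0},
    {"tx": 0,"ty": 0,"tz": 0,"spin": 0},
    {"tx": 0,"ty": 0,"tz": 0,"spin": 0},
    {"tx": 0,"ty": 0,"tz": 0,"spin": 0},
    {"tx": 0,"ty": 0,"tz": 0,"spin": 0},
    {"tx": 0,"ty": 0,"tz": 0,"spin": 0},
    {"tx": 0,"ty": 0,"tz": 0,"spin": 0}
  ],
  "gripper": 1
}}

```text
t: 33.1
ee_pos: [466.2, -436.8, 3.8]
orientation: [-3.138, -0.157, 0.0]
ft_force: [-0.2, 0.1, -0.4]
width: 27.5
grasp_force: 0.0
```

The fingers shut past 58 mm without force, so I'll look before doing anything else.

```bash
python3 - <<'E'
from h import *
o=ctrl.get_obs();print(o['t'],o['ee_pos'],o['width'],o['grasp_force'])
w=save('wrist','w9.png');s=save('scene','s9.png')
cv2.imwrite('pics/c9.png',np.hstack([cv2.resize(w,(400,300)),cv2.resize(s[230:380,230:430],(400,300))])[:,:,::-1])
for d in ctrl.outline_of('strip','scene')[:1]:
  cs=max(cv2.findContours(d['pixels'].astype(np.uint8),0,cv2.CHAIN_APPROX_NONE)[0],key=cv2.contourArea);print(d['score'],cv2.minAreaRect(np.array([ray('scene',p[0],15)[:2] for p in cs],np.float32)))
E
```

```text
33.1 [ 466.22470243 -436.77756285    3.76719679] 27.526958369692494 0.0
0.59 ((425.6231689453125, -438.9507141113281), (95.15849304199219, 59.34987258911133), 6.142087459564209)
```

View pics/c9.png

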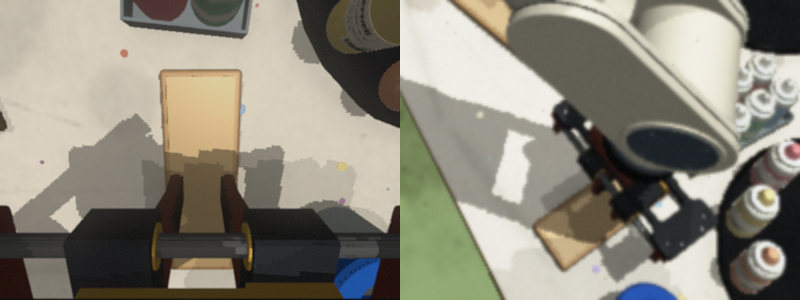

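Request:
{"fn": "apply_moves", "kwargs": {
  "targets": [
    {"tx": 0,"ty": 0,"tz": 0,"spin": 0},
    {"tx": 0,"ty": 0,"tz": 0,"spin": 0},
    {"tx": 0,"ty": 0,"tz": 0,"spin": 0},
    {"tx": 0,"ty": 0,"tz": 0,"spin": 0},
    {"tx": 0,"ty": 0,"tz": 0,"spin": 0},
    {"tx": 0,"ty": 0,"tz": 0,"spin": 0},
    {"tx": 0,"ty": 0,"tz": 0,"spin": 0},
    {"tx": 0,"ty": 0,"tz": 0,"spin": 0}
  ],
  "gripper": -1
}}

```text
t: 34.05
ee_pos: [466.2, -436.8, 3.8]
orientation: [-3.138, -0.157, -0.0]
ft_force: [0.3, -1.0, -0.1]
width: 75.7
grasp_force: 0.0
```

Request:
{"fn": "apply_moves", "kwargs": {
  "targets": [
    {"tx": 0,"ty": 0,"tz": -0.001,"spin": 0},
    {"tx": 0,"ty": 0,"tz": -0.001,"spin": 0},
    {"tx": 0,"ty": 0,"tz": -0.002,"spin": 0},
    {"tx": 0,"ty": 0,"tz": -0.002,"spin": 0},
    {"tx": 0,"ty": 0,"tz": -0.003,"spin": 0},
    {"tx": 0,"ty": 0,"tz": -0.003,"spin": 0},
    {"tx": 0,"ty": 0,"tz": -0.003,"spin": 0},
    {"tx": 0,"ty": 0,"tz": -0.003,"spin": 0}
  ]
}}

```text
t: 34.85
ee_pos: [466.3, -436.8, 0.8]
orientation: [3.138, 0.158, 0.0]
ft_force: [-0.2, -0.2, -0.1]
width: 88.0
grasp_force: 0.0
```

```bash
python3 - <<'E'
from h import *
o=ctrl.get_obs();print(o['t'],o['ee_pos'],o['width'],o['ft_force'])
save('wrist','w10.png')
E
```

```text
34.85 [ 466.2524174  -436.7928887     0.78617535] 87.9923205509127 [-0.18360373 -0.16382389 -0.13017427]
```

View pics/w10.png

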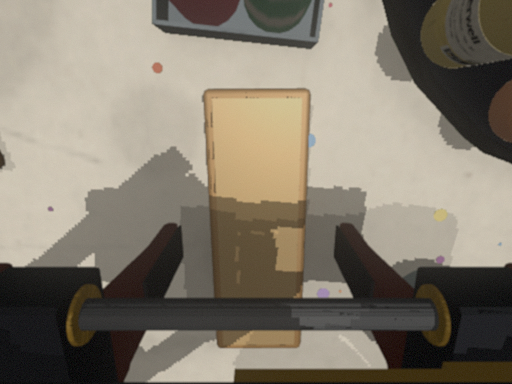

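The strip lies centred between the open fingers (strip columns 212–305, fingers 181–336). Closing lower this time.

Request:
{"fn": "apply_moves", "kwargs": {
  "targets": [
    {"tx": 0,"ty": 0,"tz": 0,"spin": 0},
    {"tx": 0,"ty": 0,"tz": 0,"spin": 0},
    {"tx": 0,"ty": 0,"tz": 0,"spin": 0},
    {"tx": 0,"ty": 0,"tz": 0,"spin": 0},
    {"tx": 0,"ty": 0,"tz": 0,"spin": 0},
    {"tx": 0,"ty": 0,"tz": 0,"spin": 0},
    {"tx": 0,"ty": 0,"tz": 0,"spin": 0},
    {"tx": 0,"ty": 0,"tz": 0,"spin": 0}
  ],
  "gripper": 1
}}

```text
t: 35.7
ee_pos: [466.2, -436.8, 0.8]
orientation: [-3.138, -0.157, -0.0]
ft_force: [0.4, 0.1, 0.8]
width: 27.5
grasp_force: 0.0
```

Request:
{"fn": "apply_moves", "kwargs": {
  "targets": [
    {"tx": 0,"ty": 0,"tz": 0,"spin": 0},
    {"tx": 0,"ty": 0,"tz": 0,"spin": 0},
    {"tx": 0,"ty": 0,"tz": 0,"spin": 0},
    {"tx": 0,"ty": 0,"tz": 0,"spin": 0},
    {"tx": 0,"ty": 0,"tz": 0,"spin": 0},
    {"tx": 0,"ty": 0,"tz": 0,"spin": 0},
    {"tx": 0,"ty": 0,"tz": 0,"spin": 0},
    {"tx": 0,"ty": 0,"tz": 0,"spin": 0}
  ]
}}

```text
t: 36.5
ee_pos: [466.2, -436.8, 0.8]
orientation: [-3.138, -0.157, 0.0]
ft_force: [-0.3, 0.9, -0.6]
width: 0.6
grasp_force: 0.0
```

```bash
python3 - <<'E'
from h import *
o=ctrl.get_obs();print(o['t'],o['ee_pos'],o['width'],o['grasp_force'])
C=cal('wrist');save('wrist','w11.png')
for d in ctrl.outline_of('strip','wrist')[:1]:
  cs=max(cv2.findContours(d['pixels'].astype(np.uint8),0,cv2.CHAIN_APPROX_NONE)[0],key=cv2.contourArea);print(d['score'],cv2.minAreaRect(np.array([ray('wrist',p[0],15,C)[:2] for p in cs],np.float32)))
# where would the fingertips' gap at various z project?
e=o['ee_pos']
for z in (0.8,10,20,30): print(z,proj('wrist',(e[0],e[1],z),C),proj('wrist',(e[0],e[1]+29,z),C),proj('wrist',(e[0],e[1]-29,z),C))
E
```

```text
36.5 [ 466.20017535 -436.77717992    0.77197091] 0.559126799465591 0.0
0.7 ((497.1062927246094, -433.87237548828125), (105.21390533447266, 58.47193145751953), 5.758121967315674)
0.8 [258.04378981 224.82144193] [213.06593755 220.63958653] [302.65187434 228.96891784]
10 [258.03751355 230.65694484] [210.9555956  226.30478201] [304.71441507 234.97166872]
20 [258.02999302 237.64932736] [208.42580801 233.09597582] [307.18481165 242.16142989]
30 [258.02162522 245.42949135] [205.60963092 240.65597988] [309.93219871 250.15733507]
```

View pics/w11.png

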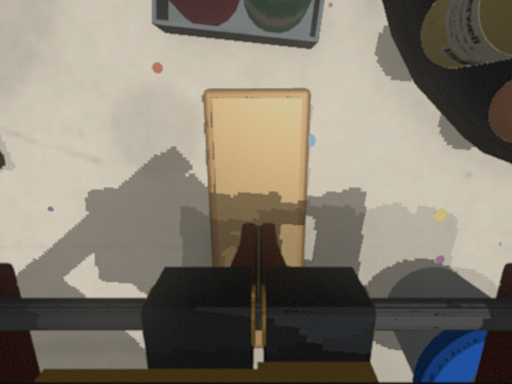

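The fingers shut over the strip. In both pictures the tips project at row 225 with 155 px between them when 88 mm open, which puts them about 22 mm above the reported TCP. That is higher than the strip's 15 mm top. I'll reopen and go lower in small steps while watching the force.

Request:
{"fn": "apply_moves", "kwargs": {
  "targets": [
    {"tx": 0,"ty": 0,"tz": 0,"spin": 0},
    {"tx": 0,"ty": 0,"tz": 0,"spin": 0},
    {"tx": 0,"ty": 0,"tz": 0,"spin": 0},
    {"tx": 0,"ty": 0,"tz": 0,"spin": 0},
    {"tx": 0,"ty": 0,"tz": 0,"spin": 0},
    {"tx": 0,"ty": 0,"tz": 0,"spin": 0},
    {"tx": 0,"ty": 0,"tz": 0,"spin": 0},
    {"tx": 0,"ty": 0,"tz": 0,"spin": 0}
  ],
  "gripper": -1
}}

```text
t: 37.4
ee_pos: [466.2, -436.8, 0.8]
orientation: [-3.138, -0.157, 0.0]
ft_force: [-0.2, 0.5, 0.3]
width: 61.5
grasp_force: 0.0
```

Request:
{"fn": "apply_moves", "kwargs": {
  "targets": [
    {"tx": 0,"ty": 0,"tz": 0,"spin": 0},
    {"tx": 0,"ty": 0,"tz": 0,"spin": 0},
    {"tx": 0,"ty": 0,"tz": 0,"spin": 0},
    {"tx": 0,"ty": 0,"tz": 0,"spin": 0},
    {"tx": 0,"ty": 0,"tz": -0.001,"spin": 0},
    {"tx": 0,"ty": 0,"tz": -0.002,"spin": 0},
    {"tx": 0,"ty": 0,"tz": -0.003,"spin": 0},
    {"tx": 0,"ty": 0,"tz": -0.004,"spin": 0}
  ]
}}

```text
t: 38.2
ee_pos: [466.2, -436.7, -3.3]
orientation: [-3.138, -0.157, 0.0]
ft_force: [0.5, -0.0, -0.4]
width: 87.9
grasp_force: 0.0
```

TCP −3.3 with no contact force confirms that the tips are higher than stated. Continuing down.

Request:
{"fn": "apply_moves", "kwargs": {
  "targets": [
    {"tx": 0,"ty": 0,"tz": -0.001,"spin": 0},
    {"tx": 0,"ty": 0,"tz": -0.002,"spin": 0},
    {"tx": 0,"ty": 0,"tz": -0.003,"spin": 0},
    {"tx": 0,"ty": 0,"tz": -0.004,"spin": 0},
    {"tx": 0,"ty": 0,"tz": -0.005,"spin": 0},
    {"tx": 0,"ty": 0,"tz": -0.006,"spin": 0},
    {"tx": 0,"ty": 0,"tz": -0.007,"spin": 0},
    {"tx": 0,"ty": 0,"tz": -0.008,"spin": 0}
  ]
}}

```text
t: 39.0
ee_pos: [466.2, -436.8, -11.3]
orientation: [-3.138, -0.157, 0.0]
ft_force: [-0.7, -0.0, -0.2]
width: 87.6
grasp_force: 0.0
```

Request:
{"fn": "apply_moves", "kwargs": {
  "targets": [
    {"tx": 0,"ty": 0,"tz": -0.001,"spin": 0},
    {"tx": 0,"ty": 0,"tz": -0.001,"spin": 0},
    {"tx": 0,"ty": 0,"tz": -0.002,"spin": 0},
    {"tx": 0,"ty": 0,"tz": -0.002,"spin": 0},
    {"tx": 0,"ty": 0,"tz": -0.003,"spin": 0},
    {"tx": 0,"ty": 0,"tz": -0.003,"spin": 0},
    {"tx": 0,"ty": 0,"tz": -0.004,"spin": 0},
    {"tx": 0,"ty": 0,"tz": -0.004,"spin": 0}
  ]
}}

```text
t: 39.8
ee_pos: [466.2, -436.7, -15.3]
orientation: [-3.138, -0.157, 0.0]
ft_force: [0.2, -0.3, 1.0]
width: 88.0
grasp_force: 0.0
```

Request:
{"fn": "apply_moves", "kwargs": {
  "targets": [
    {"tx": 0,"ty": 0,"tz": 0,"spin": 0},
    {"tx": 0,"ty": 0,"tz": 0,"spin": 0},
    {"tx": 0,"ty": 0,"tz": 0,"spin": 0},
    {"tx": 0,"ty": 0,"tz": 0,"spin": 0},
    {"tx": 0,"ty": 0,"tz": 0,"spin": 0},
    {"tx": 0,"ty": 0,"tz": 0,"spin": 0},
    {"tx": 0,"ty": 0,"tz": 0,"spin": 0},
    {"tx": 0,"ty": 0,"tz": 0,"spin": 0}
  ],
  "gripper": 1
}}

```text
t: 40.6
ee_pos: [466.2, -436.8, -15.2]
orientation: [-3.138, -0.157, 0.0]
ft_force: [0.1, 0.5, 0.4]
width: 57.7
grasp_force: 30.0
```

Strip gripped at 57.7 mm with 30 N. Lift straight up, then carry and turn.

Request:
{"fn": "apply_moves", "kwargs": {
  "targets": [
    {"tx": 0,"ty": 0,"tz": 0.02,"spin": 0},
    {"tx": 0,"ty": 0,"tz": 0.05,"spin": 0},
    {"tx": 0,"ty": 0,"tz": 0.09,"spin": 0},
    {"tx": 0,"ty": 0,"tz": 0.13,"spin": 0},
    {"tx": 0,"ty": 0,"tz": 0.17,"spin": 0},
    {"tx": 0,"ty": 0,"tz": 0.21,"spin": 0},
    {"tx": 0,"ty": 0.01,"tz": 0.24,"spin": 5},
    {"tx": 0,"ty": 0.03,"tz": 0.265,"spin": 11}
  ]
}}

```text
t: 41.4
ee_pos: [466.2, -407.5, 251.5]
orientation: [3.106, 0.461, 0.002]
ft_force: [0.7, 0.3, -3.5]
width: 58.0
grasp_force: 30.0
```

Request:
{"fn": "apply_moves", "kwargs": {
  "targets": [
    {"tx": 0,"ty": 0.03,"tz": 0,"spin": 7},
    {"tx": 0.01,"ty": 0.06,"tz": 0,"spin": 14},
    {"tx": 0.015,"ty": 0.09,"tz": 0,"spin": 21},
    {"tx": 0.02,"ty": 0.12,"tz": 0,"spin": 28},
    {"tx": 0.03,"ty": 0.15,"tz": 0,"spin": 35},
    {"tx": 0.035,"ty": 0.18,"tz": 0,"spin": 42},
    {"tx": 0.04,"ty": 0.21,"tz": 0,"spin": 49},
    {"tx": 0.048,"ty": 0.24,"tz": 0,"spin": 56}
  ]
}}

```text
t: 42.2
ee_pos: [513.5, -165.4, 249.2]
orientation: [-2.524, -1.869, 0.001]
ft_force: [0.1, 1.0, -3.5]
width: 57.4
grasp_force: 30.0
```

Request:
{"fn": "apply_moves", "kwargs": {
  "targets": [
    {"tx": 0,"ty": 0.01,"tz": 0,"spin": 7},
    {"tx": 0,"ty": 0.01,"tz": 0,"spin": 14},
    {"tx": 0,"ty": 0.01,"tz": 0,"spin": 21},
    {"tx": 0,"ty": 0.01,"tz": 0,"spin": 28},
    {"tx": 0,"ty": 0.01,"tz": -0.02,"spin": 34},
    {"tx": 0,"ty": 0.01,"tz": -0.04,"spin": 36},
    {"tx": 0,"ty": 0.01,"tz": -0.06,"spin": 36},
    {"tx": 0,"ty": 0.01,"tz": -0.08,"spin": 36}
  ]
}}

```text
t: 43.0
ee_pos: [513.7, -156.6, 168.6]
orientation: [-1.829, -2.553, 0.0]
ft_force: [-0.1, -0.3, -2.7]
width: 57.3
grasp_force: 30.0
```

Request:
{"fn": "apply_moves", "kwargs": {
  "targets": [
    {"tx": 0,"ty": 0,"tz": -0.02,"spin": 0},
    {"tx": 0,"ty": 0,"tz": -0.035,"spin": 0},
    {"tx": 0,"ty": 0,"tz": -0.045,"spin": 0},
    {"tx": 0,"ty": 0,"tz": -0.055,"spin": 0},
    {"tx": 0,"ty": 0,"tz": -0.06,"spin": 0},
    {"tx": 0,"ty": 0,"tz": -0.06,"spin": 0},
    {"tx": 0,"ty": 0,"tz": -0.06,"spin": 0},
    {"tx": 0,"ty": 0,"tz": -0.06,"spin": 0}
  ]
}}

```text
t: 43.8
ee_pos: [514.7, -156.9, 110.4]
orientation: [1.829, 2.553, 0.001]
ft_force: [-0.2, -0.8, -2.4]
width: 57.6
grasp_force: 30.0
```

```bash
python3 look.py w12.png strip,kiln_shelf; python3 -c "
from h import *
ctrl.get_image('scene')
for n in ['prop_tall_1','cat']:
  for d in ctrl.pinpoint(n,'scene'): print(n,d['score'],ray('scene',d['uv'],15)[:2])"
```

```text
43.8 [ 514.7 -156.9  110.4] [1.829e+00 2.553e+00 1.000e-03]
strip pt 0.78 [257. 235.] [ 531.4 -211.6]
strip ol 0.83 [198.5, 87.0, 318.9, 368.9] ((519.3873901367188, -172.31155395507812), (104.63806915283203, 211.03646850585938), 18.940336227416992)
kiln_shelf ol 0.71 [184.3, 60.7, 331.9, 284.6] ((503.639892578125, -121.83629608154297), (127.56703186035156, 145.52938842773438), 19.080032348632812)
prop_tall_1 0.88 [514.72390771 -88.7239148 ]
prop_tall_1 0.69 [ 531.0264043  -215.25027369]
prop_tall_1 0.52 [ 508.96586549 -167.96187976]
prop_tall_1 0.4 [ 514.89596663 -153.50860425]
cat 0.51 [ 515.28703881 -146.85703562]
cat 0.47 [374.60516653  16.66183627]
```

The strip is level, its near end 85 mm from the TCP, so it is gripped at the middle. Its measured width at that height is right. Lowering.

Request:
{"fn": "apply_moves", "kwargs": {
  "targets": [
    {"tx": 0,"ty": 0,"tz": -0.005,"spin": 0},
    {"tx": 0,"ty": 0,"tz": -0.009,"spin": 0},
    {"tx": 0,"ty": 0,"tz": -0.012,"spin": 0},
    {"tx": 0,"ty": 0,"tz": -0.015,"spin": 0},
    {"tx": 0,"ty": 0,"tz": -0.017,"spin": 0},
    {"tx": 0,"ty": 0,"tz": -0.018,"spin": 0},
    {"tx": 0,"ty": 0,"tz": -0.019,"spin": 0},
    {"tx": 0,"ty": 0,"tz": -0.019,"spin": 0}
  ]
}}

```text
t: 45.0
ee_pos: [514.2, -156.8, 90.7]
orientation: [-1.83, -2.553, 0.0]
ft_force: [0.1, 0.0, -2.7]
width: 57.9
grasp_force: 30.0
```

Request:
{"fn": "apply_moves", "kwargs": {
  "targets": [
    {"tx": 0,"ty": 0,"tz": 0,"spin": 0},
    {"tx": 0,"ty": 0,"tz": -0.0005,"spin": 0},
    {"tx": 0,"ty": 0,"tz": -0.0005,"spin": 0},
    {"tx": 0,"ty": 0,"tz": -0.0005,"spin": 0},
    {"tx": 0,"ty": 0,"tz": -0.0005,"spin": 0},
    {"tx": 0,"ty": 0,"tz": -0.0005,"spin": 0},
    {"tx": 0,"ty": 0,"tz": -0.0005,"spin": 0},
    {"tx": 0,"ty": 0,"tz": -0.0005,"spin": 0}
  ]
}}

```text
t: 45.8
ee_pos: [514.2, -156.8, 90.3]
orientation: [1.83, 2.554, 0.0]
ft_force: [0.3, -0.5, -2.7]
width: 58.2
grasp_force: 30.0
```

Request:
{"fn": "apply_moves", "kwargs": {
  "targets": [
    {"tx": 0,"ty": 0,"tz": 0,"spin": 0},
    {"tx": 0,"ty": 0,"tz": 0,"spin": 0},
    {"tx": 0,"ty": 0,"tz": 0,"spin": 0},
    {"tx": 0,"ty": 0,"tz": 0,"spin": 0},
    {"tx": 0,"ty": 0,"tz": 0,"spin": 0},
    {"tx": 0,"ty": 0,"tz": 0,"spin": 0},
    {"tx": 0,"ty": 0,"tz": 0.01,"spin": 0},
    {"tx": 0,"ty": 0,"tz": 0.03,"spin": 0}
  ],
  "gripper": -1
}}

```text
t: 46.6
ee_pos: [513.1, -156.5, 119.9]
orientation: [-1.828, -2.551, 0.001]
ft_force: [-0.3, -0.3, 0.0]
width: 87.8
grasp_force: 0.0
```

Request:
{"fn": "apply_moves", "kwargs": {
  "targets": [
    {"tx": 0,"ty": 0,"tz": 0.03,"spin": 0},
    {"tx": 0,"ty": 0,"tz": 0.07,"spin": 0},
    {"tx": 0,"ty": 0,"tz": 0.11,"spin": 0},
    {"tx": 0,"ty": 0,"tz": 0.15,"spin": 0},
    {"tx": 0,"ty": 0,"tz": 0.18,"spin": 0},
    {"tx": 0,"ty": 0,"tz": 0.18,"spin": 0},
    {"tx": 0,"ty": 0,"tz": 0.18,"spin": 0},
    {"tx": 0,"ty": 0,"tz": 0.18,"spin": 0}
  ]
}}

```text
t: 47.4
ee_pos: [513.3, -156.5, 299.2]
orientation: [-1.829, -2.552, 0.001]
ft_force: [0.4, -0.5, 0.1]
width: 87.5
grasp_force: 0.0
```

```bash
python3 - <<'E'
from h import *
o=ctrl.get_obs();C=cal('wrist');ctrl.get_image('wrist');print(o['t'],o['ee_pos'])
for d in ctrl.outline_of('strip','wrist')[:2]:
  cs=max(cv2.findContours(d['pixels'].astype(np.uint8),0,cv2.CHAIN_APPROX_NONE)[0],key=cv2.contourArea);print(d['score'],d['box'],cv2.minAreaRect(np.array([ray('wrist',p[0],120,C)[:2] for p in cs],np.float32)))
E
```

```text
47.4 [ 513.34603831 -156.50580576  299.1882935 ]
0.94 [232.7, 93.5, 287.4, 235.0] ((513.2542724609375, -156.17074584960938), (59.134193420410156, 168.68275451660156), 18.940439224243164)
```

The strip is level at (513.5,-156.3), yaw 18.9°. Now the jar.

Request:
{"fn": "apply_moves", "kwargs": {
  "targets": [
    {"tx": 0,"ty": 0.045,"tz": 0,"spin": 7},
    {"tx": -0.01,"ty": 0.09,"tz": 0,"spin": 14},
    {"tx": -0.015,"ty": 0.135,"tz": 0,"spin": 21},
    {"tx": -0.02,"ty": 0.18,"tz": 0,"spin": 28},
    {"tx": -0.03,"ty": 0.225,"tz": 0,"spin": 35},
    {"tx": -0.035,"ty": 0.27,"tz": 0,"spin": 42},
    {"tx": -0.04,"ty": 0.315,"tz": -0.01,"spin": 50},
    {"tx": -0.05,"ty": 0.355,"tz": -0.02,"spin": 50}
  ]
}}

```text
t: 48.3
ee_pos: [463.7, 200.2, 279.3]
orientation: [-0.573, -3.088, 0.001]
ft_force: [1.6, 0.0, 0.6]
width: 87.5
grasp_force: 0.0
```

Request:
{"fn": "apply_moves", "kwargs": {
  "targets": [
    {"tx": 0,"ty": 0,"tz": -0.03,"spin": 0},
    {"tx": 0,"ty": 0,"tz": -0.05,"spin": 0},
    {"tx": 0,"ty": 0,"tz": -0.05,"spin": 0},
    {"tx": 0,"ty": 0,"tz": -0.05,"spin": 0},
    {"tx": 0,"ty": 0,"tz": -0.05,"spin": 0},
    {"tx": 0,"ty": 0,"tz": -0.05,"spin": 0},
    {"tx": 0,"ty": 0,"tz": -0.05,"spin": 0},
    {"tx": 0,"ty": 0,"tz": -0.05,"spin": 0}
  ]
}}

```text
t: 49.1
ee_pos: [464.5, 198.1, 230.8]
orientation: [0.58, 3.087, 0.001]
ft_force: [0.2, -0.6, 0.2]
width: 87.9
grasp_force: 0.0
```

```bash
cat > jar.py <<'E'
from h import *
o=ctrl.get_obs();C=cal('wrist');ctrl.get_image('wrist');print(o['t'],o['ee_pos'])
for d in ctrl.pinpoint('jar','wrist'): print(d['score'],d['uv'],[np.round(ray('wrist',d['uv'],z,C)[:2],1) for z in (0,120)])
for d in ctrl.outline_of('jar','wrist'):
  b=d['box'];print(d['score'],b,[np.round(ray('wrist',((b[0]+b[2])/2,(b[1]+b[3])/2),z,C)[:2],1) for z in (30,150)])
E
python3 jar.py
```

```text
49.1 [464.52722204 198.13615061 230.84582259]
0.95 [257.1, 138.5] [array([437.1, 207.1]), array([423.7, 212.6])]
0.97 [235.8, 119.8, 285.4, 169.9] [array([442.6, 209.7]), array([426.5, 214.8])]
```

Request:
{"fn": "apply_moves", "kwargs": {
  "targets": [
    {"tx": -0.025,"ty": 0.01,"tz": -0.02,"spin": 0},
    {"tx": -0.025,"ty": 0.01,"tz": -0.06,"spin": 0},
    {"tx": -0.025,"ty": 0.01,"tz": -0.1,"spin": 0},
    {"tx": -0.025,"ty": 0.01,"tz": -0.135,"spin": 0},
    {"tx": -0.025,"ty": 0.01,"tz": -0.165,"spin": 0},
    {"tx": -0.025,"ty": 0.01,"tz": -0.19,"spin": 0},
    {"tx": -0.025,"ty": 0.01,"tz": -0.205,"spin": 0},
    {"tx": -0.025,"ty": 0.01,"tz": -0.215,"spin": 0}
  ]
}}

```text
t: 50.05
ee_pos: [438.7, 208.0, 14.0]
orientation: [-0.579, -3.086, 0.001]
ft_force: [0.3, 0.1, -0.1]
width: 87.7
grasp_force: 0.0
```

Request:
{"fn": "apply_moves", "kwargs": {
  "targets": [
    {"tx": 0,"ty": 0,"tz": -0.004,"spin": 0},
    {"tx": 0,"ty": 0,"tz": -0.008,"spin": 0},
    {"tx": 0,"ty": 0,"tz": -0.012,"spin": 0},
    {"tx": 0,"ty": 0,"tz": -0.015,"spin": 0},
    {"tx": 0,"ty": 0,"tz": -0.015,"spin": 0},
    {"tx": 0,"ty": 0,"tz": -0.015,"spin": 0},
    {"tx": 0,"ty": 0,"tz": -0.015,"spin": 0},
    {"tx": 0,"ty": 0,"tz": -0.015,"spin": 0}
  ]
}}

```text
t: 50.85
ee_pos: [439.4, 208.3, 0.5]
orientation: [0.579, 3.087, 0.0]
ft_force: [-0.7, 0.6, -0.3]
width: 87.5
grasp_force: 0.0
```

Request:
{"fn": "apply_moves", "kwargs": {
  "targets": [
    {"tx": 0,"ty": 0,"tz": 0,"spin": 0},
    {"tx": 0,"ty": 0,"tz": 0,"spin": 0},
    {"tx": 0,"ty": 0,"tz": 0,"spin": 0},
    {"tx": 0,"ty": 0,"tz": 0,"spin": 0},
    {"tx": 0,"ty": 0,"tz": 0,"spin": 0},
    {"tx": 0,"ty": 0,"tz": 0,"spin": 0},
    {"tx": 0,"ty": 0,"tz": 0,"spin": 0},
    {"tx": 0,"ty": 0,"tz": 0,"spin": 0}
  ],
  "gripper": 1
}}

```text
t: 51.65
ee_pos: [439.3, 208.2, 0.3]
orientation: [0.579, 3.088, 0.0]
ft_force: [-0.2, 0.6, -0.9]
width: 54.6
grasp_force: 30.0
```

Request:
{"fn": "apply_moves", "kwargs": {
  "targets": [
    {"tx": 0,"ty": 0,"tz": 0.03,"spin": 0},
    {"tx": 0,"ty": 0,"tz": 0.07,"spin": 0},
    {"tx": 0,"ty": 0,"tz": 0.11,"spin": 0},
    {"tx": 0,"ty": 0,"tz": 0.15,"spin": 0},
    {"tx": 0.01,"ty": -0.02,"tz": 0.18,"spin": 0},
    {"tx": 0.015,"ty": -0.05,"tz": 0.2,"spin": 0},
    {"tx": 0.02,"ty": -0.085,"tz": 0.21,"spin": 0},
    {"tx": 0.03,"ty": -0.12,"tz": 0.22,"spin": 0}
  ]
}}

```text
t: 52.45
ee_pos: [468.7, 87.1, 221.0]
orientation: [0.578, 3.088, 0.0]
ft_force: [0.2, -0.0, -1.7]
width: 54.7
grasp_force: 30.0
```

Request:
{"fn": "apply_moves", "kwargs": {
  "targets": [
    {"tx": 0.01,"ty": -0.04,"tz": 0,"spin": 0},
    {"tx": 0.02,"ty": -0.08,"tz": 0,"spin": 0},
    {"tx": 0.03,"ty": -0.12,"tz": 0,"spin": 0},
    {"tx": 0.035,"ty": -0.155,"tz": 0,"spin": 0},
    {"tx": 0.04,"ty": -0.19,"tz": 0,"spin": 0},
    {"tx": 0.045,"ty": -0.215,"tz": 0,"spin": 0},
    {"tx": 0.045,"ty": -0.235,"tz": 0,"spin": 0},
    {"tx": 0.045,"ty": -0.245,"tz": 0,"spin": 0}
  ]
}}

```text
t: 53.25
ee_pos: [513.8, -158.2, 219.8]
orientation: [-0.582, -3.086, 0.0]
ft_force: [0.2, 0.3, -1.0]
width: 55.1
grasp_force: 30.0
```

Request:
{"fn": "apply_moves", "kwargs": {
  "targets": [
    {"tx": 0,"ty": 0,"tz": -0.01,"spin": 0},
    {"tx": 0,"ty": 0,"tz": -0.025,"spin": 0},
    {"tx": 0,"ty": 0,"tz": -0.04,"spin": 0},
    {"tx": 0,"ty": 0,"tz": -0.055,"spin": 0},
    {"tx": 0,"ty": 0,"tz": -0.065,"spin": 0},
    {"tx": 0,"ty": 0,"tz": -0.075,"spin": 0},
    {"tx": 0,"ty": 0,"tz": -0.08,"spin": 0},
    {"tx": 0,"ty": 0,"tz": -0.08,"spin": 0}
  ]
}}

```text
t: 54.05
ee_pos: [513.8, -156.4, 139.6]
orientation: [-0.579, -3.087, -0.0]
ft_force: [-0.0, 0.8, -0.7]
width: 54.9
grasp_force: 30.0
```

```bash
python3 - <<'E'
from h import *
o=ctrl.get_obs();C=cal('wrist');ctrl.get_image('wrist');print(o['t'],o['ee_pos'],o['width'])
e=o['ee_pos']
for d in ctrl.pinpoint('jar','wrist'): print(d['score'],d['uv'],ray('wrist',d['uv'],e[2],C))
for d in ctrl.outline_of('jar','wrist'): print(d['score'],d['box'])
print(proj('wrist',e,C),proj('wrist',e+[0,0,40],C))
E
```

```text
54.05 [ 513.84509453 -156.39633667  139.60277845] 54.86300456863473
0.81 [256.6, 226.0] [ 512.70968424 -157.50306089  139.60277845]
0.82 [202.8, 188.1, 315.2, 298.5]
[258.83715094 226.94306432] [259.00810227 257.30832387]
```

Request:
{"fn": "apply_moves", "kwargs": {
  "targets": [
    {"tx": 0,"ty": 0,"tz": -0.004,"spin": 0},
    {"tx": 0,"ty": 0,"tz": -0.008,"spin": 0},
    {"tx": 0,"ty": 0,"tz": -0.012,"spin": 0},
    {"tx": 0,"ty": 0,"tz": -0.015,"spin": 0},
    {"tx": 0,"ty": 0,"tz": -0.017,"spin": 0},
    {"tx": 0,"ty": 0,"tz": -0.0185,"spin": 0},
    {"tx": 0,"ty": 0,"tz": -0.0195,"spin": 0},
    {"tx": 0,"ty": 0,"tz": -0.0195,"spin": 0}
  ]
}}

```text
t: 55.0
ee_pos: [514.2, -156.8, 120.7]
orientation: [-0.579, -3.088, -0.0]
ft_force: [-0.1, -0.2, -1.6]
width: 55.0
grasp_force: 30.0
```

Request:
{"fn": "apply_moves", "kwargs": {
  "targets": [
    {"tx": 0,"ty": 0,"tz": 0,"spin": 0},
    {"tx": 0,"ty": 0,"tz": 0,"spin": 0},
    {"tx": 0,"ty": 0,"tz": 0,"spin": 0},
    {"tx": 0,"ty": 0,"tz": 0,"spin": 0},
    {"tx": 0,"ty": 0,"tz": 0,"spin": 0},
    {"tx": 0,"ty": 0,"tz": 0,"spin": 0},
    {"tx": 0,"ty": 0,"tz": 0,"spin": 0},
    {"tx": 0,"ty": 0,"tz": 0,"spin": 0}
  ]
}}

```text
t: 55.8
ee_pos: [514.2, -156.8, 120.8]
orientation: [0.579, 3.088, -0.0]
ft_force: [1.3, -0.0, -1.7]
width: 55.2
grasp_force: 30.0
```

Request:
{"fn": "apply_moves", "kwargs": {
  "targets": [
    {"tx": 0,"ty": 0,"tz": 0,"spin": 0},
    {"tx": 0,"ty": 0,"tz": 0,"spin": 0},
    {"tx": 0,"ty": 0,"tz": 0,"spin": 0},
    {"tx": 0,"ty": 0,"tz": 0,"spin": 0},
    {"tx": 0,"ty": 0,"tz": 0,"spin": 0},
    {"tx": 0,"ty": 0,"tz": 0,"spin": 0},
    {"tx": 0,"ty": 0,"tz": 0.01,"spin": 0},
    {"tx": 0,"ty": 0,"tz": 0.03,"spin": 0}
  ],
  "gripper": -1
}}

```text
t: 56.6
ee_pos: [513.2, -156.4, 150.4]
orientation: [-0.579, -3.085, -0.001]
ft_force: [-0.2, -0.7, 0.7]
width: 87.9
grasp_force: 0.0
```

Request:
{"fn": "apply_moves", "kwargs": {
  "targets": [
    {"tx": 0,"ty": 0,"tz": 0.03,"spin": 0},
    {"tx": 0,"ty": 0,"tz": 0.07,"spin": 0},
    {"tx": 0,"ty": 0,"tz": 0.11,"spin": 0},
    {"tx": 0,"ty": 0,"tz": 0.15,"spin": 0},
    {"tx": 0,"ty": 0,"tz": 0.18,"spin": 0},
    {"tx": 0,"ty": 0,"tz": 0.2,"spin": 0},
    {"tx": 0,"ty": 0,"tz": 0.2,"spin": 0},
    {"tx": 0,"ty": 0,"tz": 0.2,"spin": 0}
  ]
}}

```text
t: 57.4
ee_pos: [513.9, -156.7, 350.7]
orientation: [0.579, 3.087, -0.0]
ft_force: [-0.5, 0.1, 0.3]
width: 87.9
grasp_force: 0.0
```

```bash
python3 - <<'E'
from h import *
o=ctrl.get_obs();C=cal('wrist');ctrl.get_image('wrist');print(o['t'],o['ee_pos'],o['ft_force'])
for d in ctrl.pinpoint('jar','wrist'): print(d['score'],ray('wrist',d['uv'],120,C))
for d in ctrl.outline_of('jar','wrist'): b=d['box'];print(d['score'],b,ray('wrist',((b[0]+b[2])/2,(b[1]+b[3])/2),150,C))
for d in ctrl.outline_of('strip','wrist')[:2]:
  cs=max(cv2.findContours(d['pixels'].astype(np.uint8),0,cv2.CHAIN_APPROX_NONE)[0],key=cv2.contourArea);print(d['score'],d['box'],cv2.minAreaRect(np.array([ray('wrist',p[0],120,C)[:2] for p in cs],np.float32)))
S=cal('scene');ctrl.get_image('scene')
for n,z in [('jar',120),('cat',15),('prop_tall_1',15),('rabbit',0),('prop_short',0)]:
  for d in ctrl.pinpoint(n,'scene')[:3]: print(n,d['score'],ray('scene',d['uv'],z,S)[:2])
E
```

```text
57.4 [ 513.91495256 -156.68729136  350.68192033] [-0.5445167   0.0966789   0.33944071]
0.84 [ 513.9504778  -159.41125222  120.        ]
0.93 [201.2, 100.8, 318.0, 212.2] ((512.1427001953125, -157.4452667236328), (59.48379898071289, 169.25244140625), 18.823759078979492)
jar 0.6 [ 511.09266294 -166.841488  ]
cat 0.65 [368.64020476   9.31986026]
cat 0.48 [ 513.51088184 -153.17388866]
prop_tall_1 0.68 [508.03487855 -96.09722333]
prop_tall_1 0.63 [ 546.46940211 -212.10087771]
rabbit 0.44 [568.64076048 327.35750332]
prop_short 0.69 [537.27846699 209.73219733]
```

```bash
python3 -c "
from workcell import ctrl
print(ctrl.close_job())"
```

```text
the job is handed in; nothing more can be done
None
```

The kiln shelf is loaded in two tiers and I handed the job in at about 57 s, though no verdict came back: the cat is mid-shelf with a tall prop on each side, the strip is level across them, and the jar is upright above the cat, measured within about 3 mm of centre.

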